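Make up two sewing kits from the thread and notions stock

ROBOT

A 6-joint arm with a two-finger parallel gripper is mounted at the origin on the work surface. World frame = base frame: x ahead of the robot, y to its left, z up, the work surface at z = 0. Lengths are in m, angles in rad, forces in N, time in s.
With the tool pointing down it reaches from about 0.375 to 0.975 m from the base axis. Payload 3.8 kg.
Tool frame: the origin (TCP) lies at the very end of the fingers, on their centre line; the grasp point (between the pads) lies 19 mm behind it; y points along the fingers, x is the direction in which the jaws open and shut, and the axes are right-handed (so a half turn about y gives the same grasp; the last joint's range is limited). The gripper opens to 85 mm and grips with 20 to 120 N. Pads are 22 mm wide; open, the fingers measure 114 mm over their backs; the gripper's body (76 mm by 85 mm) begins 54 mm behind the grasp point. The pads swing forward as they close: fully open they stand 13 mm farther back than shut.
Start: joints at [1.313, 0.264, 1.604, -0, 1.274, -0.037], TCP at [0.148, 0.659, 0.231] pointing down, gripper open.
Joint ranges: [-2.63, 2.63], [-0.94, 2.18], [0.31, 2.57], [-1.31, 4.45], [0, 2.66], [-2.55, 2.55]. Speed limits (rad/s): [2.57, 2.57, 3.14, 3.14, 3.14, 3.14].

INTERFACE

Orientations are given as a unit quaternion [x, y, z, w].
In Python, from workcell import env, imaging, spotter gives the robot as it stands. The module is installed in compiled form; this text tells all that it offers.
- The arm moves only by the shell command python3 -m pendant 'ROWS'. ROWS is JSON, a list of rows, each an object of numbers: "x", "y", "z": the shift along the tool's x, y, z scaled (see below); "yaw": the turn about the tool's y scaled (see below); "hand": the opening, from 0 (shut) to 1 (fully open). In form: [{"x": .., "y": .., "z": .., "yaw": .., "hand": ..}, ...]. A call has 1 to 12 rows; each row is the pose to reach, as a shift and turn from the pose commanded when the call began, along the tool's axes at that moment, turning the shorter way round; what a row does not reach only later rows make up. The controller multiplies each number of a shift by 0.1 m and each number of a turn by 180 degrees. A row lasts 1/12 s, in which the tool goes at most 41.7 mm and 7.16 degrees, less where a joint would pass 70% of its speed; a pose out of reach is approached as far as the arm can. A call with a number of a shift or a turn outside -1 to 1 is refused whole. A call with a gripper value outside its range is refused whole. The fingers move at their own pace and stop on an object; the grip force is fixed at half the most. Time passes only in rows, so rows that repeat a pose let the fingers close. It gives the time, the measured TCP pose, the force and the opening at its end, in the units of the state.
- env.sense(): the state, without advancing time (a new reading comes with each control period).
- imaging.capture(name): name is "scene" or "top"; returns the picture (384x512x3 uint8, red, green, blue); there is no depth.
- imaging.calibration(name): a dict with "fov_y" (degrees; the focal length in pixels is half the picture's height over the tangent of half this angle, whatever the lens; pixels are square), "cx", "cy" (the principal point, pixels), "extrinsics" (4x4, takes a point from camera to world coordinates). Camera axes: x right, y up, looking along -z (the intrinsics and any distortion apply to the point x, -y, -z); pixel columns grow to the right and rows downward; lengths in m; the calibration is good to about 2 mm. A picture is of the moment at which its call begins. calibration takes no time and is no camera call.
- env.job_done(): hands the job in, once; it reports no verdict.
Trained networks look in the newest picture that a camera, given by its name, has taken for a name from the list of things; names that differ only in an ending like _2 or _b are one class to them, and where a whole thing is asked for, a point or a joint stands for the part that bears it (a point fixed in the world has none). Each returns a list of dicts, best first, with "score" (0 to 1); they miss things now and then, are a little off and sometimes report something else, mostly with a low value. They report only what shows in the picture. A call takes as long as a camera call. They do not tell look-alikes from the thing itself.
- spotter.look_for(camera, name): "position" ([x, y, z] in m, in world coordinates, good to about 4 mm: the middle of the surface that is visible of it).
- spotter.pinpoint(camera, name): "position" ([x, y, z] in m, in world coordinates, good to about 4 mm: a listed point, or the origin of a listed thing).
The state is a dict: "t": time; "qpos": joint angles; "joint_velocities": joint speeds; "joint_efforts": joint torques, N m; "tool_pos": TCP position; "eef_rot": TCP orientation; "ft_force": force on the tool from outside, world axes, zero at the start; "moment": the same for the moment, N m; "opening": finger opening in m.
Only numpy, scipy, OpenCV 4.12 (cv2) and the standard library are available. Lean on these libraries where they do the work, as an engineer would, in place of code of your own. Each camera call takes 0.05 s, during which the arm holds its last target.

TASK

Make up the two kits for tonight's sewing class from the stock on the cutting mat. The wooden tray is the patchwork kit: stand the green and the purple thread upright in its narrow compartment and lay the tape measure flat in its wide one; the white tray is the mending kit: stand the crimson thread upright in its narrow compartment and lay the blue-lidded pin tin flat in its wide one. Leave the mustard thread, the white-lidded tin and the button jar standing where they are.

Things in the scene. Friction and masses are not known exactly. Their poses are not given: they have to be found in the camera images.
- wooden_tray: Brown wooden kit tray (the patchwork kit), fixed on the mat. Outside 184 (x) x 158 (y) x 22 mm high; all walls and floor 4 mm thick. Origin: centre of its underside, 4 mm up on the mat; z up. Inside: wide compartment x -88 to +22 mm (robot side), divider as high as the walls, narrow compartment x +26 to +88 mm (far side); both y -75 to +75 mm, floor 4 mm above the origin.
- white_tray: White plastic kit tray (the mending kit), fixed on the mat. Outside 184 (x) x 158 (y) x 22 mm high; all walls and floor 4 mm thick. Origin: centre of its underside, 4 mm up on the mat; z up. Inside: wide compartment x -88 to +22 mm (robot side), divider as high as the walls, narrow compartment x +26 to +88 mm (far side); both y -75 to +75 mm, floor 4 mm above the origin.
- green_spool: Green: green sewing thread on a spool, standing upright: a cylinder 38 mm in diameter, 60 mm high, 45 g, green all over with a small cream disc on top. Origin at the centre of its underside, z up. Starts on the cutting mat, 4 mm thick (origin at z = 0.004).
- purple_spool: Purple: purple sewing thread on a spool, standing upright: a cylinder 38 mm in diameter, 60 mm high, 45 g, purple all over with a small cream disc on top. Origin at the centre of its underside, z up. Starts on the cutting mat, 4 mm thick (origin at z = 0.004).
- crimson_spool: Crimson (red): crimson sewing thread on a spool, standing upright: a cylinder 38 mm in diameter, 60 mm high, 45 g, crimson all over with a small cream disc on top. Origin at the centre of its underside, z up. Starts on the cutting mat, 4 mm thick (origin at z = 0.004).
- tape_measure: Orange tape measure: a square case, corners rounded, 48 x 48 mm (along its x and y), 22 mm high, 60 g, lying flat, a black button in the middle of its top, a steel tab sticking out 3 mm on its -x side (looks only). Origin at the centre of its underside, z up. Starts on the cutting mat, 4 mm thick (origin at z = 0.004).
- blue_tin: Pin tin: low round tin with a blue lid (bare metal below): 54 mm in diameter, 30 mm high, 80 g, lying flat. Origin at the centre of its underside, z up. Lid is closed tight. Starts on the cutting mat, 4 mm thick (origin at z = 0.004).
- mustard_spool: Mustard (yellow): mustard sewing thread on a spool, standing upright: a cylinder 38 mm in diameter, 60 mm high, 45 g, mustard all over with a small cream disc on top. Origin at the centre of its underside, z up. Starts on the cutting mat, 4 mm thick (origin at z = 0.004). It belongs to the stock and stays where it stands.
- white_tin: White tin: low round tin with a white lid (bare metal below): 54 mm in diameter, 30 mm high, 80 g, lying flat. Origin at the centre of its underside, z up. Lid is closed tight. Starts on the cutting mat, 4 mm thick (origin at z = 0.004). It belongs to the stock and stays where it stands.
- button_jar: clear jar of coloured buttons with a brass lid: 58 mm in diameter, 60 mm high, 180 g. Origin at the centre of its underside, z up. Starts on the cutting mat, 4 mm thick (origin at z = 0.004). It belongs to the stock and stays where it stands.
Things that resemble listed ones, but are neither listed nor needed, are in the scene too. There is more than one size of the green_spool; the job needs the smaller.

How it is judged:
At the end, for the whole second after the job is handed in: Each thing lies wholly inside its named compartment, on its floor (4 mm), tilted under 0.12 rad, released and at rest (0.02 m/s, 0.2 rad/s): green, purple and tape in the wooden tray, crimson and blue tin in the white one. Mustard thread, white tin and jar stand within 20 mm of their starts (x of green_spool in the frame of wooden_tray between 0.043 and 0.071 m and y of green_spool in the frame of wooden_tray between -0.058 and 0.058 m and z of green_spool in the frame of wooden_tray between 0 and 0.008 m and angle between each of green_spool, purple_spool, tape_measure, crimson_spool, blue_tin's own z axis and vertical below 0.12 rad and linear speed of each of green_spool, purple_spool, tape_measure, crimson_spool, blue_tin below 0.02 m/s and angular speed of each of green_spool, purple_spool, tape_measure, crimson_spool, blue_tin below 0.2 rad/s and x of purple_spool in the frame of wooden_tray between 0.043 and 0.071 m and y of purple_spool in the frame of wooden_tray between -0.058 and 0.058 m and z of purple_spool in the frame of wooden_tray between 0 and 0.008 m and x of tape_measure in the frame of wooden_tray between -0.068 and 0.002 m and y of tape_measure in the frame of wooden_tray between -0.055 and 0.055 m and z of tape_measure in the frame of wooden_tray between 0 and 0.008 m and x of crimson_spool in the frame of white_tray between 0.043 and 0.071 m and y of crimson_spool in the frame of white_tray between -0.058 and 0.058 m and z of crimson_spool in the frame of white_tray between 0 and 0.008 m and x of blue_tin in the frame of white_tray between -0.068 and 0.002 m and y of blue_tin in the frame of white_tray between -0.055 and 0.055 m and z of blue_tin in the frame of white_tray between 0 and 0.008 m and distance of each of mustard_spool, white_tin, button_jar from where it was at the start of the episode below 0.02 m and angle between each of mustard_spool, white_tin, button_jar's own z axis and vertical below 0.15 rad); the robot touches nothing.
It fails at once if the mustard thread is pushed away from its place (20 mm) or tipped over (distance of mustard_spool from where it was at the start of the episode above 0.02 m or angle between mustard_spool's own z axis and vertical above 0.3 rad).
It fails at once if the white-lidded tin is pushed away from its place (20 mm) or tipped over (distance of white_tin from where it was at the start of the episode above 0.02 m or angle between white_tin's own z axis and vertical above 0.3 rad).
It fails at once if the button jar is pushed away from its place (20 mm) or tipped over (distance of button_jar from where it was at the start of the episode above 0.02 m or angle between button_jar's own z axis and vertical above 0.3 rad).
It also fails if it takes over 115 s, if anything falls off the work surface, if the arm or the gripper's body presses on something with over 40 N, if the wrist force passes 120 N, or if a joint passes its speed limit or range.

## Working session

There is one attempt and no reset: what is moved stays moved. The work goes in short steps, Python scripts to look and compute and a shell command to move; the robot and the scene stay as the last step left them, time stands still between calls to the robot, and variables do not carry over. Pictures are saved under pics/ and viewed, and the job is handed in when it is done.

```bash
mkdir -p pics
python3 - <<'E'
from workcell import env, imaging, spotter
import cv2
s=env.sense();print(s)
for n in ("scene","top"):
    im=imaging.capture(n);cv2.imwrite(f"pics/{n}0.png",im[:,:,::-1]);print(n,imaging.calibration(n))
E
```

```text
{'t': 0.0, 'qpos': array([ 1.31311421e+00,  2.64754591e-01,  1.60536906e+00, -4.70444306e-05,
        1.27371164e+00, -3.68606912e-02]), 'joint_velocities': array([ 2.75228360e-04, -5.24831346e-04, -3.94040171e-05, -1.45851424e-04,
       -1.76163904e-03, -6.15289002e-06]), 'joint_efforts': array([-8.66219052e-04, -5.15120816e+01, -3.67315006e+01, -1.87308019e-04,
        1.29331238e-02,  1.15432528e-05]), 'tool_pos': array([0.1476503 , 0.65790224, 0.22996373]), 'eef_rot': array([ 0.55253041,  0.44123835, -0.44249313, -0.55156023]), 'ft_force': array([ 0.10529561, -0.37707711, -0.07683389]), 'moment': array([-0.01637636, -0.00328068, -0.01977276]), 'opening': 0.08537717229801396}
scene {'fov_y': 57.23421875648729, 'cx': 257.9699804087475, 'cy': 193.91352656680482, 'extrinsics': array([[ 0.55605499, -0.50749305,  0.65822006,  1.0773631 ],
       [ 0.83092693,  0.35759606, -0.42624583, -0.41418376],
       [-0.0190601 ,  0.78394889,  0.62053271,  0.65697018],
       [ 0.        ,  0.        ,  0.        ,  1.        ]])}
top {'fov_y': 51.80253146350466, 'cx': 253.21979932675964, 'cy': 187.59703108226608, 'extrinsics': array([[-2.05501954e-02,  9.83330700e-01, -1.80661077e-01,
         2.08785433e-01],
       [-9.99781612e-01, -1.95254870e-02,  7.44873589e-03,
        -6.71405569e-04],
       [ 3.79707515e-03,  1.80774696e-01,  9.83517204e-01,
         1.23380235e+00],
       [ 0.00000000e+00,  0.00000000e+00,  0.00000000e+00,
         1.00000000e+00]])}
```

View pics/scene0.png

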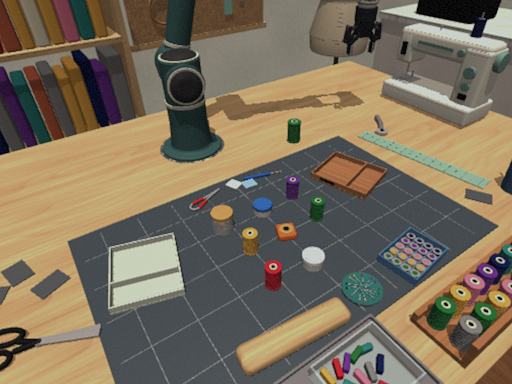

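View pics/top0.png

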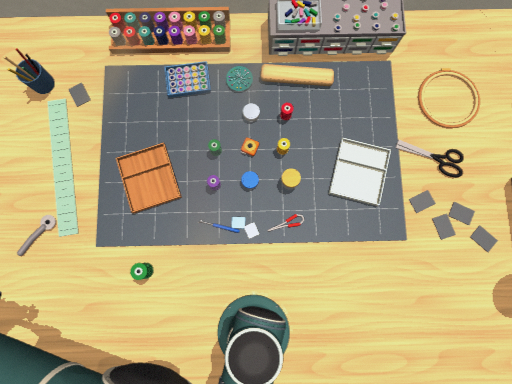

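```bash
cat > h.py <<'E'
import numpy as np, cv2
from workcell import env, imaging, spotter
def cam(n):
    c=imaging.calibration(n); f=192/np.tan(np.radians(c['fov_y']/2)); return f,c['cx'],c['cy'],np.array(c['extrinsics'])
def ray(n,u,v,z):
    f,cx,cy,E=cam(n); d=E[:3,:3]@np.array([(u-cx)/f,-(v-cy)/f,-1]); o=E[:3,3]; return o+d*(z-o[2])/d[2]
def proj(n,p):
    f,cx,cy,E=cam(n); q=E[:3,:3].T@(np.array(p)-E[:3,3]); return np.array([cx+f*q[0]/-q[2], cy-f*q[1]/-q[2]])
E
python3 - <<'E'
from h import *
top=imaging.capture("top");sc=imaging.capture("scene")
for n in "green_spool purple_spool crimson_spool tape_measure blue_tin mustard_spool white_tin button_jar wooden_tray white_tray".split():
    for c in ("top","scene"):
        r=spotter.pinpoint(c,n)
        print(n,c,[(np.round(x['position'],3).tolist(),round(x['score'],2),np.round(proj(c,x['position'])).tolist()) for x in r[:4]])
cv2.imwrite("pics/topc.png",cv2.resize(top[90:250,95:295],None,fx=4,fy=3.75,interpolation=cv2.INTER_CUBIC)[:,:,::-1])
cv2.imwrite("pics/sc_c.png",cv2.resize(sc[100:300,100:400],None,fx=2.66,fy=2.66,interpolation=cv2.INTER_CUBIC)[:,:,::-1])
print(env.sense()['t'])
E
```

```text
green_spool top [([0.187, 0.326, -0.001], 0.71, [145.0, 270.0]), ([0.556, 0.109, 0.003], 0.67, [216.0, 151.0])]
green_spool scene [([0.554, 0.102, 0.004], 0.62, [313.0, 216.0]), ([0.185, 0.328, 0.003], 0.58, [294.0, 139.0]), ([0.445, 0.115, 0.0], 0.4, [292.0, 196.0])]
purple_spool top [([0.444, 0.112, 0.004], 0.7, [214.0, 185.0])]
purple_spool scene [([0.446, 0.114, 0.002], 0.53, [292.0, 195.0])]
crimson_spool top [([0.674, -0.119, 0.003], 0.55, [285.0, 115.0])]
crimson_spool scene [([0.674, -0.119, 0.002], 0.72, [273.0, 284.0]), ([0.451, -0.125, 0.005], 0.66, [222.0, 228.0])]
tape_measure top [([0.566, 0.004, 0.003], 0.73, [248.0, 148.0])]
tape_measure scene [([0.566, -0.001, 0.001], 0.72, [285.0, 235.0])]
blue_tin top [([0.454, -0.001, 0.003], 0.81, [250.0, 182.0])]
blue_tin scene [([0.455, 0.003, 0.001], 0.87, [263.0, 211.0])]
mustard_spool top [([0.561, -0.106, 0.002], 0.59, [282.0, 149.0])]
mustard_spool scene [([0.559, -0.101, 0.002], 0.67, [252.0, 249.0])]
white_tin top [([0.678, -0.007, 0.003], 0.47, [251.0, 115.0]), ([0.677, -0.119, 0.005], 0.2, [285.0, 114.0])]
white_tin scene [([0.674, -0.007, 0.004], 0.75, [311.0, 261.0])]
button_jar top [([0.456, -0.12, 0.012], 0.68, [288.0, 180.0])]
button_jar scene [([0.45, -0.126, 0.007], 0.57, [222.0, 227.0]), ([0.474, -0.346, 0.002], 0.54, [145.0, 271.0]), ([0.568, 0.003, 0.003], 0.35, [287.0, 234.0])]
wooden_tray top [([0.472, 0.32, 0.006], 0.96, [149.0, 178.0]), ([0.444, 0.111, 0.003], 0.71, [215.0, 185.0]), ([0.457, -0.119, 0.006], 0.6, [287.0, 180.0])]
wooden_tray scene [([0.471, 0.32, 0.002], 0.73, [348.0, 176.0])]
white_tray top [([0.476, -0.344, 0.007], 0.9, [358.0, 173.0])]
white_tray scene [([0.476, -0.348, -0.0], 0.83, [145.0, 273.0])]
1.2
```

View pics/topc.png

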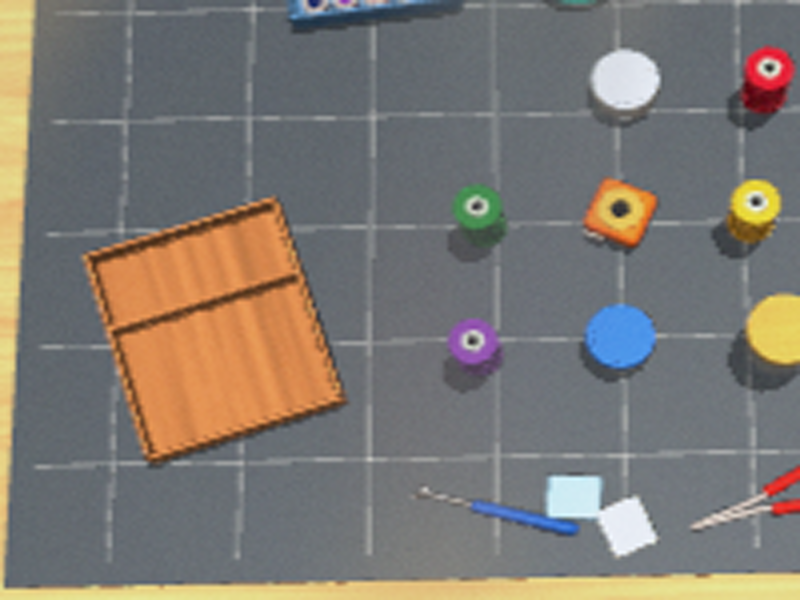

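View pics/sc_c.png

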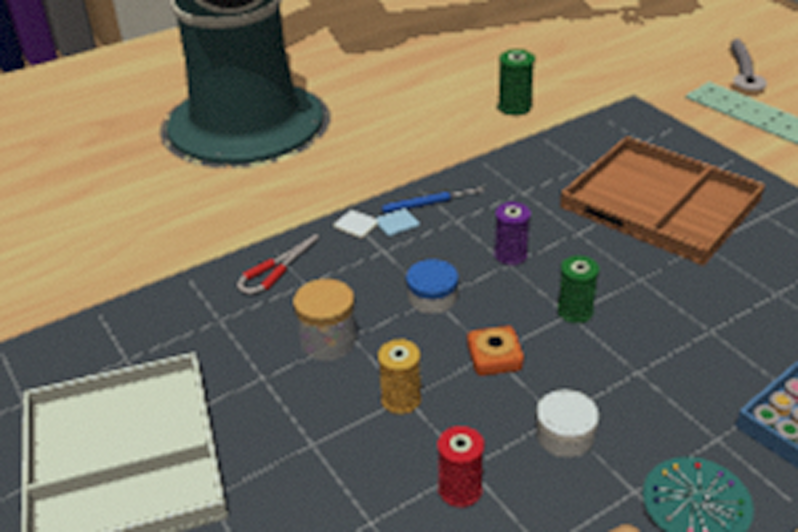

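Run:
```python
from h import *
for n,u,v,z in [("green",214.25,144.9,.064),("purple",213,180.9,.064),("crimson",287.25,108.1,.064),("mustard",284,143.9,.064),("blue",250,179.9,.034),("tape",250,145.5,.026),("wtin",251.25,111.3,.034),("jar",290.8,177.7,.064)]:
    print(n,ray("top",u,v,z).round(4))
def tray(pts):
    P=np.array([ray("top",u,v,.026)[:2] for u,v in pts]); print(P.round(3),P.mean(0).round(4)); 
    print([np.linalg.norm(P[i]-P[i-1]).round(4) for i in range(4)]); e=P[1]-P[2]+P[0]-P[3]; print("yaw x-axis deg",np.degrees(np.arctan2(e[1],e[0])))
s=lambda l:[(95+x/4,90+y/3.75) for x,y in l]
tray(s([(88,258),(275,200),(345,402),(152,462)]))  # farL farR nearR nearL
top=imaging.capture("top");sc=imaging.capture("scene")
cv2.imwrite("pics/wt.png",cv2.resize(top[130:215,320:400],None,fx=7,fy=7,interpolation=cv2.INTER_CUBIC)[:,:,::-1])
a=cv2.resize(sc[110:160,270:320],None,fx=8,fy=8);b=cv2.resize(sc[185:235,292:342],None,fx=8,fy=8)
cv2.imwrite("pics/greens.png",np.hstack([a,b])[:,:,::-1])
# expected silhouette heights
for x,y,z0 in((.187,.326,0),(.556,.106,.004)):
    print(proj("scene",(x,y,z0)),proj("scene",(x,y,z0+.06)))
# tape orientation
hsv=cv2.cvtColor(top,cv2.COLOR_RGB2HSV)[130:162,235:266]
m=((hsv[:,:,0]<22)&(hsv[:,:,1]>150)&(hsv[:,:,2]>170)).astype(np.uint8)
p=np.argwhere(m)[:,::-1].astype(np.float32); r=cv2.minAreaRect(p); print(r, r[0][0]+235,r[0][1]+130)
```

```text
green [0.5592 0.1073 0.064 ]
purple [0.4466 0.1113 0.064 ]
crimson [ 0.6741 -0.121   0.064 ]
mustard [ 0.5582 -0.1069  0.064 ]
blue [ 4.536e-01 -3.000e-04  3.400e-02]
tape [ 0.5664 -0.0024  0.026 ]
wtin [ 0.6774 -0.0086  0.034 ]
jar [ 0.4518 -0.1237  0.064 ]
[[0.531 0.416]
 [0.579 0.271]
 [0.405 0.213]
 [0.358 0.36 ]] [0.4683 0.3152]
[np.float64(0.1819), np.float64(0.1534), np.float64(0.1832), np.float64(0.1544)]
yaw x-axis deg 18.138985551899395
[293.57608404 139.75060808] [294.30191018 125.15225833]
[314.11477408 216.14722996] [315.92421104 199.29078098]
((14.775863647460938, 15.689655303955078), (14.575016021728516, 14.312403678894043), 23.198591232299805) 249.77586364746094 145.68965530395508
```

View pics/wt.png

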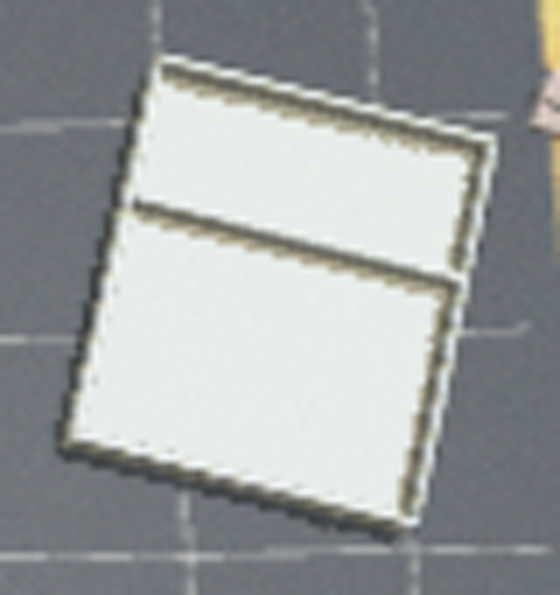

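View pics/greens.png

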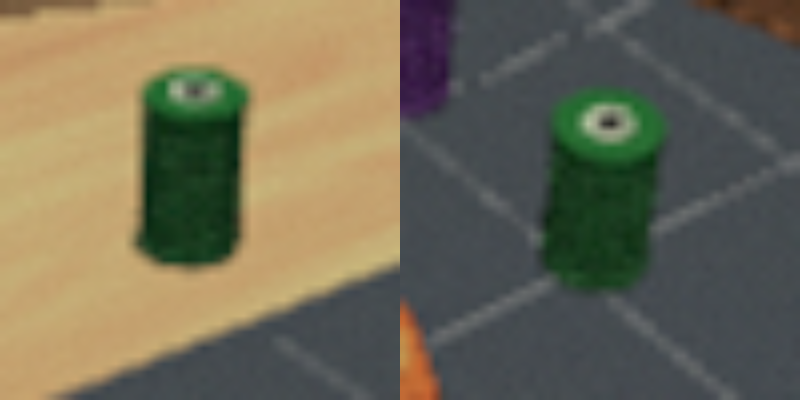

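```bash
cat >> h.py <<'E'
from scipy.spatial.transform import Rotation as R
def go(x,y,z,yaw=None,note=""):
    """yaw: world angle (deg) wanted for the tool x axis (mod 180)"""
    s=env.sense(); M=R.from_quat(s['eef_rot']).as_matrix(); d=np.array([x,y,z])-s['tool_pos']; t=M.T@d/0.1
    a=np.degrees(np.arctan2(M[1,0],M[0,0])); 
    o=""
    if yaw is not None:
        dl=(yaw-a+90)%180-90; o=f"yaw world {dl:.1f}deg -> cmd {-dl/180:.4f} (tool y down)"
    print(note,"tool xyz units",t.round(3),o,"| cur",s['tool_pos'].round(4),"toolx deg",round(a,1),"q6",round(s['qpos'][5],2),"open",round(s['opening'],4),"F",np.array(s['ft_force']).round(1),"t",round(s['t'],2))
T={'w':(0.470,0.317,18.1)}
def tp(tray,x,y):
    cx,cy,a=T[tray]; a=np.radians(a); return (cx+x*np.cos(a)-y*np.sin(a), cy+x*np.sin(a)+y*np.cos(a))
E
python3 - <<'E'
from h import *
M=R.from_quat(env.sense()['eef_rot']).as_matrix(); print(M.round(3))
def tray(cam,pts,z=.026):
    P=np.array([ray(cam,u,v,z)[:2] for u,v in pts]); print(P.round(3).tolist(),P.mean(0).round(4)); 
    print([np.linalg.norm(P[i]-P[i-1]).round(4) for i in range(4)]); e=P[1]-P[2]+P[0]-P[3]; print("yaw",np.degrees(np.arctan2(e[1],e[0])))
tray("top",[(320+x/7,130+y/7) for x,y in [(158,58),(497,138),(415,526),(62,448)]])
go(.4466,.1113,.16,18.1)
top=imaging.capture("top");sc=imaging.capture("scene")
for n,(cx,cy,a) in {'w':(0.470,0.317,18.1),'n':(.473,-.345,-13)}.items():
    a=np.radians(a); r=np.array([[np.cos(a),-np.sin(a)],[np.sin(a),np.cos(a)]])
    for cam_,im in(("top",top),("scene",sc)):
        P=[proj(cam_,[*(np.array([cx,cy])+r@np.array([sx*.092,sy*.079])),.026]) for sx,sy in((1,1),(1,-1),(-1,-1),(-1,1))]
        cv2.polylines(im,[np.round(np.array(P)*16).astype(np.int32)],True,(255,0,255),1,cv2.LINE_AA,4)
k=lambda im,a:cv2.resize(im[a[0]:a[0]+75,a[1]:a[1]+100],None,fx=4,fy=4)
cv2.imwrite("pics/trays.png",np.vstack([np.hstack([k(top,(140,98)),k(top,(135,310))]),np.hstack([k(sc,(140,300)),k(sc,(235,95))])])[:,:,::-1])
cv2.imwrite("pics/tape.png",cv2.resize(top[125:165,230:270],None,fx=12,fy=12,interpolation=cv2.INTER_CUBIC)[:,:,::-1])
E
```

```text
[[ 0.219 -0.    -0.976]
 [ 0.976 -0.     0.219]
 [-0.    -1.     0.   ]]
[[0.584, -0.297], [0.544, -0.448], [0.368, -0.397], [0.406, -0.244]] [ 0.4755 -0.3468]
[np.float64(0.1865), np.float64(0.1565), np.float64(0.1832), np.float64(0.1583)]
yaw -16.423715806936485
 tool xyz units [-4.686  0.713 -4.114] yaw world -59.3deg -> cmd 0.3292 (tool y down) | cur [0.1478 0.6586 0.2313] toolx deg 77.4 q6 -0.04 open 0.0856 F [-0.2  0.5 -0.6] t 1.3
```

View pics/trays.png

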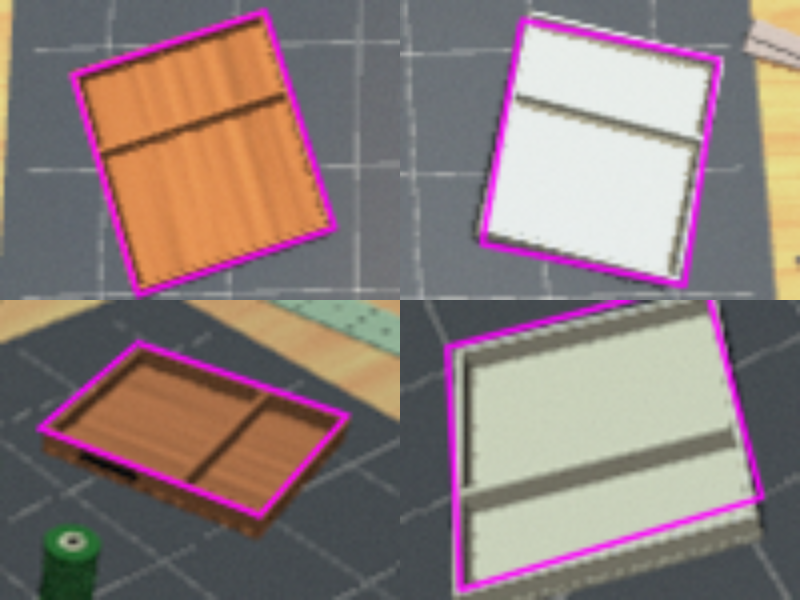

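View pics/tape.png

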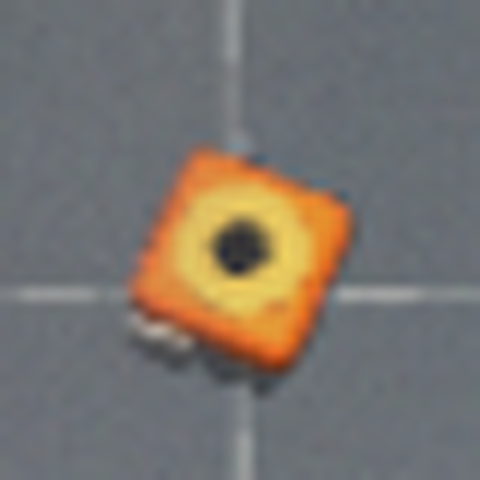

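```bash
python3 -m pendant '[{"x":-0.29,"z":-0.29,"hand":1},{"x":-0.58,"z":-0.58,"hand":1},{"x":-0.87,"z":-0.87,"hand":1},{"x":-1,"z":-1,"hand":1}]'
python3 -m pendant '[{"x":-1,"z":-1,"y":0.2,"hand":1},{"x":-1,"z":-1,"y":0.2,"hand":1},{"x":-1,"z":-1,"y":0.2,"hand":1},{"x":-1,"z":-1,"y":0.2,"hand":1}]'
python3 -c "
from h import *
go(.4466,.1113,.16,18.1)"
```

```text
tool xyz units [-4.686  0.713 -4.114] yaw world -59.2deg -> cmd 0.3292 (tool y down) | cur [0.1478 0.6586 0.2313] toolx deg 77.3 q6 -0.04 open 0.0852 F [ 0.8 -0.5 -0.1] t 1.4$[0]: bad value
$[0]: bad value
```

```bash
python3 -m pendant '[{"x":-1,"y":0,"z":-1,"yaw":0,"hand":1},{"x":-1,"y":0,"z":-1,"yaw":0,"hand":1},{"x":-1,"y":0,"z":-1,"yaw":0,"hand":1},{"x":-1,"y":0,"z":-1,"yaw":0,"hand":1}]'
python3 -c "
from h import *
go(.4466,.1113,.16,18.1)"
```

```text
t: 1.73
tool_pos: [0.2253, 0.5354, 0.231]
eef_rot: [0.553, 0.441, -0.442, -0.551]
ft_force: [1.1, 0.7, -0.4]
opening: 0.0854
 tool xyz units [-3.647  0.723 -3.092] yaw world -59.2deg -> cmd 0.3287 (tool y down) | cur [0.2253 0.5354 0.231 ] toolx deg 77.3 q6 -0.22 open 0.0854 F [ 1.1  0.7 -0.4] t 1.73
```

```bash
python3 -m pendant '[{"x":-1,"y":0.2,"z":-1,"yaw":0,"hand":1},{"x":-1,"y":0.2,"z":-1,"yaw":0,"hand":1},{"x":-1,"y":0.2,"z":-1,"yaw":0,"hand":1},{"x":-1,"y":0.2,"z":-1,"yaw":0,"hand":1}]'
python3 -m pendant '[{"x":-1,"y":0.2,"z":-1,"yaw":0,"hand":1},{"x":-1,"y":0.2,"z":-1,"yaw":0,"hand":1},{"x":-1,"y":0.2,"z":-1,"yaw":0,"hand":1},{"x":-1,"y":0.2,"z":-1,"yaw":0,"hand":1}]'
python3 -m pendant '[{"x":-1,"y":0.2,"z":-1,"yaw":0.33,"hand":1},{"x":-1,"y":0.2,"z":-1,"yaw":0.33,"hand":1},{"x":-1,"y":0.2,"z":-1,"yaw":0.33,"hand":1},{"x":-1,"y":0.2,"z":-1,"yaw":0.33,"hand":1},{"x":-1,"y":0.2,"z":-1,"yaw":0.33,"hand":1},{"x":-1,"y":0.2,"z":-1,"yaw":0.33,"hand":1},{"x":-1,"y":0.2,"z":-1,"yaw":0.33,"hand":1},{"x":-1,"y":0.2,"z":-1,"yaw":0.33,"hand":1},{"x":-1,"y":0.2,"z":-1,"yaw":0.33,"hand":1}]'
python3 -c "
from h import *
go(.4466,.1113,.12,18.1)"
```

```text
t: 2.07
tool_pos: [0.3005, 0.416, 0.2105]
eef_rot: [0.553, 0.441, -0.442, -0.552]
ft_force: [-0.2, -0.4, -0.9]
opening: 0.0852
t: 2.4
tool_pos: [0.3762, 0.2968, 0.1908]
eef_rot: [0.553, 0.441, -0.442, -0.552]
ft_force: [-0.1, -0.2, -0.2]
opening: 0.0858
t: 3.15
tool_pos: [0.4509, 0.1808, 0.1715]
eef_rot: [-0.699, -0.108, 0.108, 0.699]
ft_force: [0.4, 0.2, -0.6]
opening: 0.0857
 tool xyz units [-0.251  0.515 -0.65 ] yaw world 0.5deg -> cmd -0.0028 (tool y down) | cur [0.4509 0.1808 0.1715] toolx deg 17.6 q6 0.02 open 0.0857 F [ 0.4  0.2 -0.6] t 3.15
```

```bash
python3 -m pendant '[{"x":-0.25,"y":0.4,"z":-0.65,"yaw":0,"hand":1},{"x":-0.25,"y":0.4,"z":-0.65,"yaw":0,"hand":1},{"x":-0.25,"y":0.5,"z":-0.65,"yaw":0,"hand":1},{"x":-0.25,"y":0.5,"z":-0.65,"yaw":0,"hand":1}]'
python3 -c "
from h import *
go(.446,.112,.032,18.1)"
```

```text
t: 3.48
tool_pos: [0.4446, 0.1098, 0.1188]
eef_rot: [-0.699, -0.108, 0.111, 0.699]
ft_force: [-0.8, 0.5, -0.5]
opening: 0.0853
 tool xyz units [0.024 0.868 0.016] yaw world 0.3deg -> cmd -0.0018 (tool y down) | cur [0.4446 0.1098 0.1188] toolx deg 17.8 q6 -0.12 open 0.0853 F [-0.8  0.5 -0.5] t 3.48
```

```bash
python3 -m pendant '[{"x":0.02,"y":0.4,"z":0.02,"yaw":0,"hand":1},{"x":0.02,"y":0.75,"z":0.02,"yaw":0,"hand":1},{"x":0.02,"y":0.87,"z":0.02,"yaw":0,"hand":1},{"x":0.02,"y":0.87,"z":0.02,"yaw":0,"hand":0},{"x":0.02,"y":0.87,"z":0.02,"yaw":0,"hand":0},{"x":0.02,"y":0.87,"z":0.02,"yaw":0,"hand":0},{"x":0.02,"y":0.87,"z":0.02,"yaw":0,"hand":0},{"x":0.02,"y":0.87,"z":0.02,"yaw":0,"hand":0},{"x":0.02,"y":0.87,"z":0.02,"yaw":0,"hand":0},{"x":0.02,"y":0.87,"z":0.02,"yaw":0,"hand":0}]'
python3 -c "
from h import *
print(tp('w',.057,.032))
go(*tp('w',.057,.032),.09,18.1)"
```

```text
t: 4.32
tool_pos: [0.4506, 0.1145, 0.0367]
eef_rot: [-0.698, -0.112, 0.108, 0.699]
ft_force: [0.1, 0.8, 7.6]
opening: 0.0365
(np.float64(0.5142377509546002), np.float64(0.36512505990104077))
 tool xyz units [ 1.381 -0.526  2.188] yaw world 0.2deg -> cmd -0.0009 (tool y down) | cur [0.4506 0.1145 0.0367] toolx deg 17.9 q6 -0.12 open 0.0365 F [0.1 0.8 7.6] t 4.32
```

```bash
python3 -m pendant '[{"x":0,"y":-0.3,"z":0,"yaw":0,"hand":0},{"x":0,"y":-0.6,"z":0,"yaw":0,"hand":0},{"x":0.3,"y":-0.6,"z":0.3,"yaw":0,"hand":0},{"x":0.5,"y":-0.6,"z":0.6,"yaw":0,"hand":0},{"x":0.7,"y":-0.6,"z":1,"yaw":0,"hand":0},{"x":0.7,"y":-0.6,"z":1,"yaw":0,"hand":0}]'
python3 -c "
from h import *
im=imaging.capture('top');cv2.imwrite('pics/p1.png',cv2.resize(im[100:220,100:300],None,fx=4,fy=4)[:,:,::-1])
im=imaging.capture('scene');cv2.imwrite('pics/p1s.png',cv2.resize(im[100:250,250:450],None,fx=4,fy=4)[:,:,::-1])
go(*tp('w',.057,.032),.09,18.1)"
```

```text
t: 4.82
tool_pos: [0.4865, 0.2363, 0.0966]
eef_rot: [-0.697, -0.113, 0.109, 0.7]
ft_force: [-0.2, 0.4, -0.2]
opening: 0.0362
 tool xyz units [0.699 0.051 1.172] yaw world -0.0deg -> cmd 0.0001 (tool y down) | cur [0.4842 0.232  0.095 ] toolx deg 18.1 q6 0.08 open 0.0366 F [-0.  -0.  -1.2] t 4.92
```

View pics/p1s.png

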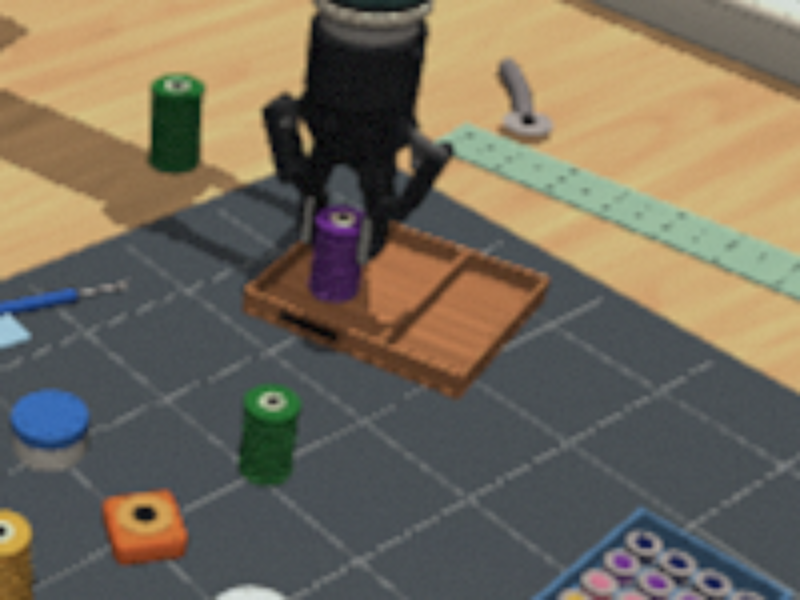

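View pics/p1.png

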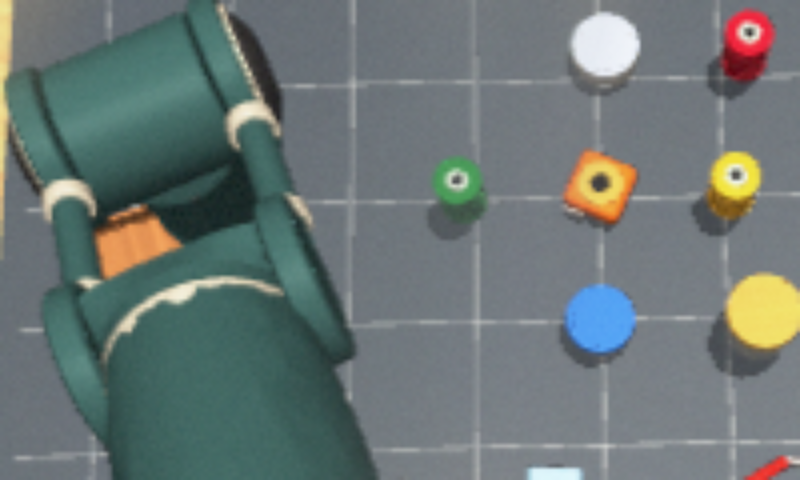

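```bash
python3 -c "
from h import *
print(ray('scene',336.25,154.5,.123))
print('green scene check',ray('scene',250+272/4,100+401/4,.064))
go(*tp('w',.057,.032),.095,18.1)"
```

```text
[0.48929952 0.23331423 0.123     ]
green scene check [0.5621733  0.10781588 0.064     ]
 tool xyz units [6.990e-01 1.000e-03 1.172e+00] yaw world -0.0deg -> cmd 0.0001 (tool y down) | cur [0.4842 0.232  0.095 ] toolx deg 18.1 q6 0.08 open 0.0366 F [-0.  -0.  -1.2] t 4.92
```

```bash
python3 -m pendant '[{"x":0.25,"y":0,"z":0.35,"yaw":0,"hand":0},{"x":0.5,"y":0,"z":0.7,"yaw":0,"hand":0},{"x":0.7,"y":0,"z":1,"yaw":0,"hand":0},{"x":0.7,"y":0,"z":1,"yaw":0,"hand":0}]'
python3 -c "
from h import *
go(*tp('w',.057,.032),.042,18.1)"
```

```text
t: 5.25
tool_pos: [0.5218, 0.3516, 0.095]
eef_rot: [-0.697, -0.112, 0.109, 0.7]
ft_force: [0.7, -0.1, -0.2]
opening: 0.0363
 tool xyz units [-0.033  0.531  0.15 ] yaw world 0.1deg -> cmd -0.0004 (tool y down) | cur [0.5218 0.3516 0.095 ] toolx deg 18.0 q6 0.24 open 0.0363 F [ 0.7 -0.1 -0.2] t 5.25
```

```bash
python3 -m pendant '[{"x":-0.02,"y":0,"z":0.16,"yaw":0,"hand":0},{"x":-0.02,"y":0.2,"z":0.16,"yaw":0,"hand":0},{"x":-0.02,"y":0.4,"z":0.16,"yaw":0,"hand":0},{"x":-0.02,"y":0.48,"z":0.16,"yaw":0,"hand":0},{"x":-0.02,"y":0.51,"z":0.16,"yaw":0,"hand":0},{"x":-0.02,"y":0.51,"z":0.16,"yaw":0,"hand":0}]'
python3 -c "
from h import *
im=imaging.capture('scene');cv2.imwrite('pics/p2s.png',cv2.resize(im[100:250,250:450],None,fx=4,fy=4)[:,:,::-1])
go(*tp('w',.057,.032),.042,18.1)"
```

```text
t: 5.75
tool_pos: [0.512, 0.36, 0.0423]
eef_rot: [0.699, 0.109, -0.111, -0.698]
ft_force: [0.2, -0.3, -1.0]
opening: 0.0365
 tool xyz units [0.026 0.015 0.037] yaw world 0.2deg -> cmd -0.0011 (tool y down) | cur [0.5129 0.3608 0.0435] toolx deg 17.9 q6 0.26 open 0.0364 F [ 0.2  0.3 -0. ] t 5.8
```

View pics/p2s.png

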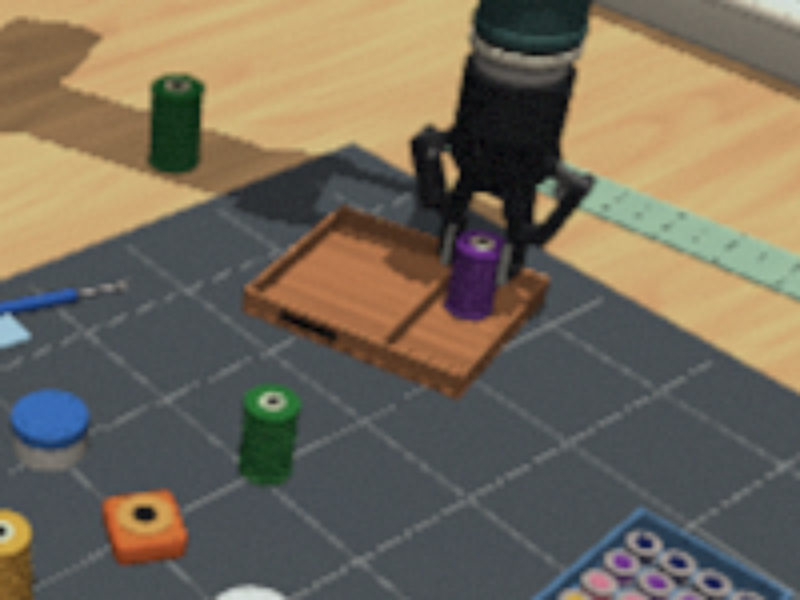

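```bash
python3 -c "
from h import *
print(ray('scene',370.5,160.75,.07))"
python3 -m pendant '[{"x":0,"y":0.03,"z":0,"yaw":0,"hand":0},{"x":0,"y":0.03,"z":0,"yaw":0,"hand":0}]'
python3 -c "
from h import *
go(*tp('w',.057,.032),.042,18.1)"
```

```text
[0.516425   0.35640005 0.07      ]
t: 5.97
tool_pos: [0.5135, 0.3618, 0.0412]
eef_rot: [-0.698, -0.111, 0.11, 0.699]
ft_force: [0.0, -0.5, -1.2]
opening: 0.0365
 tool xyz units [ 0.017 -0.008  0.03 ] yaw world 0.2deg -> cmd -0.0010 (tool y down) | cur [0.5135 0.3618 0.0412] toolx deg 17.9 q6 0.26 open 0.0365 F [ 0.  -0.5 -1.2] t 5.97
```

```bash
python3 -m pendant '[{"x":0,"y":0.02,"z":0,"yaw":0,"hand":0},{"x":0,"y":0.03,"z":0,"yaw":0,"hand":0},{"x":0,"y":0.03,"z":0,"yaw":0,"hand":0}]'
python3 -c "
from h import *
go(*tp('w',.057,.032),.042,18.1)"
```

```text
t: 6.22
tool_pos: [0.5137, 0.362, 0.0407]
eef_rot: [-0.698, -0.111, 0.11, 0.699]
ft_force: [-5.2, -4.2, 13.3]
opening: 0.0364
 tool xyz units [ 0.015 -0.013  0.028] yaw world 0.1deg -> cmd -0.0008 (tool y down) | cur [0.5137 0.362  0.0407] toolx deg 18.0 q6 0.26 open 0.0364 F [-5.2 -4.2 13.3] t 6.22
```

Contact with the floor (13 N). Release and rise.

```bash
python3 -m pendant '[{"x":0,"y":-0.01,"z":0,"yaw":0,"hand":0.7},{"x":0,"y":-0.01,"z":0,"yaw":0,"hand":0.7},{"x":0,"y":-0.01,"z":0,"yaw":0,"hand":0.7},{"x":0,"y":-0.01,"z":0,"yaw":0,"hand":1},{"x":0,"y":-0.2,"z":0,"yaw":0,"hand":1},{"x":0,"y":-0.5,"z":0,"yaw":0,"hand":1},{"x":0,"y":-0.9,"z":0,"yaw":0,"hand":1},{"x":0,"y":-0.9,"z":-0.3,"yaw":0,"hand":1},{"x":0,"y":-0.9,"z":-0.7,"yaw":0,"hand":1},{"x":0,"y":-0.9,"z":-1,"yaw":0,"hand":1}]'
python3 -c "
from h import *
im=imaging.capture('scene');cv2.imwrite('pics/p3s.png',cv2.resize(im[100:250,250:450],None,fx=4,fy=4)[:,:,::-1])
go(.5600,.1065,.13,18.1)"
```

```text
t: 7.05
tool_pos: [0.5446, 0.2656, 0.1284]
eef_rot: [0.698, 0.112, -0.11, -0.698]
ft_force: [0.4, -0.4, -0.4]
opening: 0.0856
 tool xyz units [-0.335 -0.018 -1.51 ] yaw world 0.2deg -> cmd -0.0011 (tool y down) | cur [0.5455 0.2605 0.1276] toolx deg 17.9 q6 0.1 open 0.0851 F [-0.2 -2.3 -0.3] t 7.1
```

View pics/p3s.png

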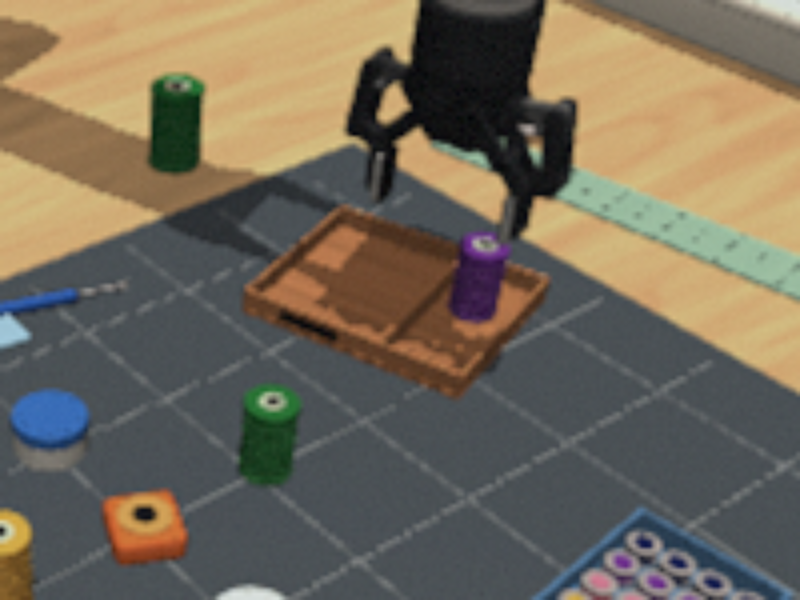

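```bash
python3 -m pendant '[{"x":-0.15,"y":0,"z":-0.4,"yaw":0,"hand":1},{"x":-0.3,"y":0,"z":-0.8,"yaw":0,"hand":1},{"x":-0.34,"y":0,"z":-1,"yaw":0,"hand":1},{"x":-0.34,"y":0,"z":-1,"yaw":0,"hand":1}]'
python3 -c "
from h import *
go(.559,.107,.034,18.1)"
```

```text
t: 7.43
tool_pos: [0.5416, 0.157, 0.1266]
eef_rot: [0.699, 0.108, -0.11, -0.698]
ft_force: [0.7, -0.4, -0.5]
opening: 0.085
 tool xyz units [ 0.015  0.927 -0.528] yaw world 0.4deg -> cmd -0.0020 (tool y down) | cur [0.5416 0.157  0.1266] toolx deg 17.7 q6 -0.07 open 0.085 F [ 0.7 -0.4 -0.5] t 7.43
```

```bash
python3 -m pendant '[{"x":0.01,"y":0,"z":-0.35,"yaw":0,"hand":1},{"x":0.01,"y":0,"z":-0.52,"yaw":0,"hand":1},{"x":0.01,"y":0,"z":-0.52,"yaw":0,"hand":1}]'
python3 -c "
from h import *
go(.559,.107,.034,18.1)"
```

```text
t: 7.68
tool_pos: [0.56, 0.1098, 0.1272]
eef_rot: [0.699, 0.11, -0.109, -0.698]
ft_force: [1.1, 0.7, 0.1]
opening: 0.0855
 tool xyz units [-0.019  0.932 -0.022] yaw world 0.3deg -> cmd -0.0016 (tool y down) | cur [0.56   0.1098 0.1272] toolx deg 17.8 q6 -0.16 open 0.0855 F [1.1 0.7 0.1] t 7.68
```

```bash
python3 -m pendant '[{"x":-0.01,"y":0.4,"z":0,"yaw":0,"hand":1},{"x":-0.01,"y":0.8,"z":0,"yaw":0,"hand":1},{"x":-0.01,"y":0.93,"z":0,"yaw":0,"hand":1},{"x":-0.01,"y":0.93,"z":0,"yaw":0,"hand":0},{"x":-0.01,"y":0.93,"z":0,"yaw":0,"hand":0},{"x":-0.01,"y":0.93,"z":0,"yaw":0,"hand":0},{"x":-0.01,"y":0.93,"z":0,"yaw":0,"hand":0},{"x":-0.01,"y":0.93,"z":0,"yaw":0,"hand":0},{"x":-0.01,"y":0.93,"z":0,"yaw":0,"hand":0}]'
python3 -c "
from h import *
go(*tp('w',.057,-.030),.1,18.1)"
```

```text
t: 8.43
tool_pos: [0.5607, 0.1121, 0.0372]
eef_rot: [-0.698, -0.112, 0.108, 0.699]
ft_force: [0.3, 0.1, 5.9]
opening: 0.0364
 tool xyz units [ 0.343 -0.628  1.929] yaw world 0.1deg -> cmd -0.0008 (tool y down) | cur [0.5607 0.1121 0.0372] toolx deg 18.0 q6 -0.16 open 0.0364 F [0.3 0.1 5.9] t 8.43
```

```bash
python3 -m pendant '[{"x":0,"y":-0.3,"z":0,"yaw":0,"hand":0},{"x":0,"y":-0.6,"z":0,"yaw":0,"hand":0},{"x":0.1,"y":-0.6,"z":0.3,"yaw":0,"hand":0},{"x":0.2,"y":-0.6,"z":0.7,"yaw":0,"hand":0},{"x":0.34,"y":-0.6,"z":1,"yaw":0,"hand":0},{"x":0.34,"y":-0.6,"z":1,"yaw":0,"hand":0}]'
python3 -c "
from h import *
go(*tp('w',.057,-.03),.0425,18.1)"
```

```text
t: 8.93
tool_pos: [0.5608, 0.2224, 0.0962]
eef_rot: [-0.697, -0.113, 0.11, 0.699]
ft_force: [0.3, -0.6, -0.8]
opening: 0.0361
 tool xyz units [-0.002  0.539  0.88 ] yaw world -0.0deg -> cmd 0.0001 (tool y down) | cur [0.5608 0.2224 0.0962] toolx deg 18.1 q6 0.02 open 0.0361 F [ 0.3 -0.6 -0.8] t 8.93
```

```bash
python3 -m pendant '[{"x":0,"y":0,"z":0.4,"yaw":0,"hand":0},{"x":0,"y":0,"z":0.75,"yaw":0,"hand":0},{"x":0,"y":0,"z":0.9,"yaw":0,"hand":0},{"x":0,"y":0.1,"z":0.9,"yaw":0,"hand":0},{"x":0,"y":0.35,"z":0.9,"yaw":0,"hand":0},{"x":0,"y":0.47,"z":0.9,"yaw":0,"hand":0},{"x":0,"y":0.52,"z":0.9,"yaw":0,"hand":0},{"x":0,"y":0.52,"z":0.9,"yaw":0,"hand":0}]'
python3 -c "
from h import *
im=imaging.capture('scene');cv2.imwrite('pics/g2s.png',cv2.resize(im[100:250,250:450],None,fx=4,fy=4)[:,:,::-1])
go(*tp('w',.057,-.03),.041,18.1)"
```

```text
t: 9.6
tool_pos: [0.5309, 0.3011, 0.0414]
eef_rot: [0.699, 0.109, -0.111, -0.698]
ft_force: [0.4, -0.3, 0.4]
opening: 0.0363
 tool xyz units [0.032 0.007 0.041] yaw world 0.2deg -> cmd -0.0011 (tool y down) | cur [0.5317 0.3013 0.0417] toolx deg 17.9 q6 0.16 open 0.0362 F [ 0.7  0.  -0.3] t 9.65
```

View pics/g2s.png

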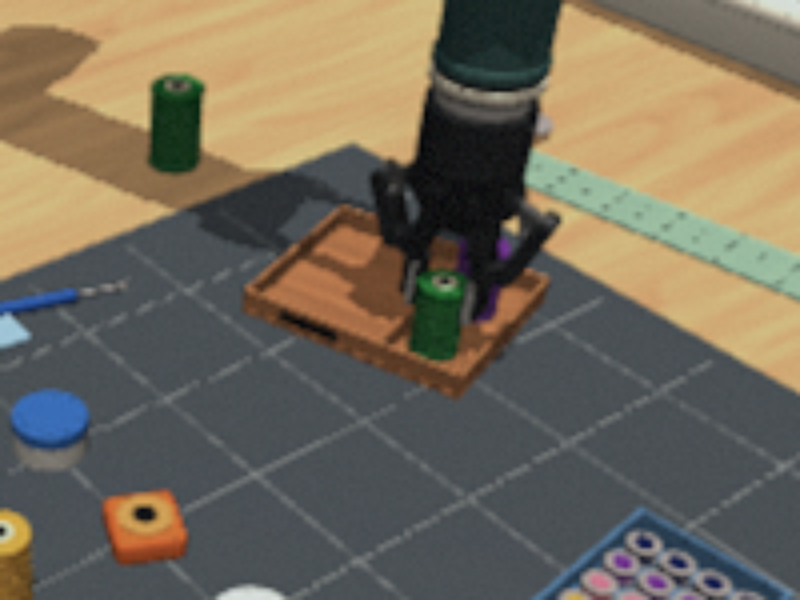

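```bash
python3 -m pendant '[{"x":0.03,"y":0.01,"z":0.04,"yaw":0,"hand":0},{"x":0.03,"y":0.02,"z":0.04,"yaw":0,"hand":0},{"x":0.03,"y":0.03,"z":0.04,"yaw":0,"hand":0},{"x":0.03,"y":0.03,"z":0.04,"yaw":0,"hand":0}]'
python3 -c "
from h import *
p=ray('scene',361.25,170.75,.071);print(p)
cx,cy,a=T['w'];a=np.radians(a);d=p[:2]-[cx,cy];print(d[0]*np.cos(a)+d[1]*np.sin(a),-d[0]*np.sin(a)+d[1]*np.cos(a))
go(*tp('w',.057,-.03),.041,18.1)"
```

```text
t: 9.98
tool_pos: [0.5344, 0.3075, 0.0409]
eef_rot: [-0.698, -0.111, 0.11, 0.698]
ft_force: [-1.6, -2.1, 7.5]
opening: 0.0364
[0.53840712 0.29328843 0.071     ]
0.057655421215763954 -0.04379070551312941
 tool xyz units [-0.012 -0.001 -0.01 ] yaw world 0.2deg -> cmd -0.0009 (tool y down) | cur [0.5344 0.3075 0.0409] toolx deg 17.9 q6 0.17 open 0.0364 F [-1.6 -2.1  7.5] t 9.98
```

```bash
python3 -m pendant '[{"x":0,"y":-0.01,"z":0,"yaw":0,"hand":0.7},{"x":0,"y":-0.01,"z":0,"yaw":0,"hand":0.7},{"x":0,"y":-0.01,"z":0,"yaw":0,"hand":0.7},{"x":0,"y":-0.01,"z":0,"yaw":0,"hand":1},{"x":0,"y":-0.2,"z":0,"yaw":0,"hand":1},{"x":0,"y":-0.5,"z":0,"yaw":0,"hand":1},{"x":0,"y":-0.8,"z":0,"yaw":0,"hand":1},{"x":0,"y":-0.8,"z":-0.35,"yaw":0,"hand":1},{"x":0,"y":-0.8,"z":-0.7,"yaw":0,"hand":1},{"x":0,"y":-0.8,"z":-1,"yaw":0,"hand":1}]'
python3 -c "
from h import *
im=imaging.capture('scene');cv2.imwrite('pics/g3s.png',cv2.resize(im[100:250,250:450],None,fx=4,fy=4)[:,:,::-1])
go(.567,-.001,.1,-23.2)"
```

```text
t: 10.82
tool_pos: [0.5651, 0.2115, 0.1203]
eef_rot: [0.698, 0.112, -0.11, -0.698]
ft_force: [0.4, 0.4, -0.5]
opening: 0.0855
 tool xyz units [-0.631  0.205 -1.975] yaw world -41.1deg -> cmd 0.2283 (tool y down) | cur [0.5663 0.2064 0.1197] toolx deg 17.9 q6 0.0 open 0.0853 F [ 0.7 -2.6 -0.6] t 10.87
```

View pics/g3s.png

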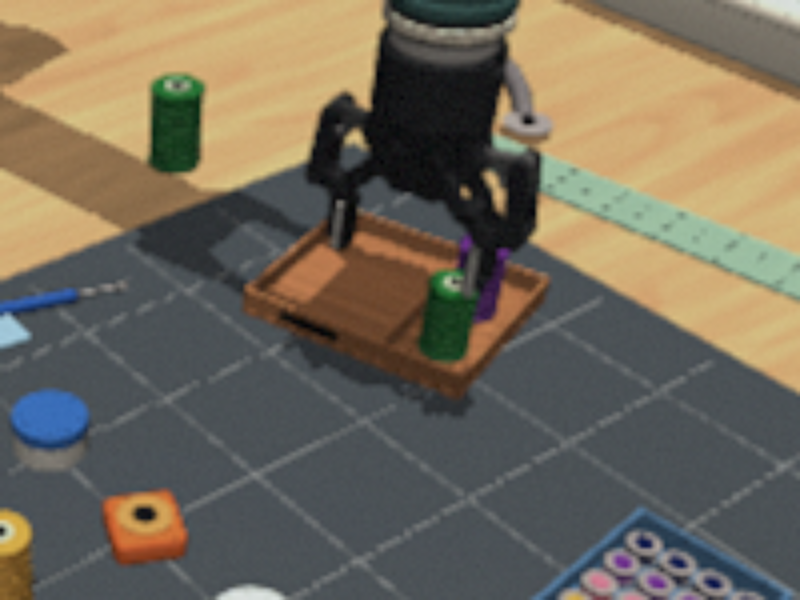

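```bash
python3 -m pendant '[{"x":-0.32,"y":0,"z":-1,"yaw":0.23,"hand":1},{"x":-0.32,"y":0,"z":-1,"yaw":0.23,"hand":1},{"x":-0.32,"y":0,"z":-1,"yaw":0.23,"hand":1},{"x":-0.32,"y":0,"z":-1,"yaw":0.23,"hand":1},{"x":-0.32,"y":0,"z":-1,"yaw":0.23,"hand":1},{"x":-0.32,"y":0,"z":-1,"yaw":0.23,"hand":1},{"x":-0.32,"y":0,"z":-1,"yaw":0.23,"hand":1}]'
python3 -c "
from h import *
for z in(.064,): print(ray('scene',250+145/4,100+513/4,.026))
go(.567,-.001,.09,-23.2)"
```

```text
t: 11.45
tool_pos: [0.5645, 0.107, 0.119]
eef_rot: [0.692, -0.145, 0.145, -0.692]
ft_force: [0.3, 0.1, -0.2]
opening: 0.0853
[ 5.67917234e-01 -3.79156742e-04  2.60000000e-02]
 tool xyz units [ 0.456  0.29  -0.98 ] yaw world 0.4deg -> cmd -0.0024 (tool y down) | cur [0.5645 0.107  0.119 ] toolx deg -23.6 q6 0.56 open 0.0853 F [ 0.3  0.1 -0.2] t 11.45
```

```bash
python3 -m pendant '[{"x":0.2,"y":0.1,"z":-0.37,"yaw":0,"hand":1},{"x":0.35,"y":0.2,"z":-0.74,"yaw":0,"hand":1},{"x":0.46,"y":0.29,"z":-0.98,"yaw":0,"hand":1},{"x":0.46,"y":0.29,"z":-0.98,"yaw":0,"hand":1},{"x":0.46,"y":0.29,"z":-0.98,"yaw":0,"hand":1}]'
python3 -c "
from h import *
go(.567,-.001,.009,-23.2)"
```

```text
t: 11.87
tool_pos: [0.5671, -0.0019, 0.0893]
eef_rot: [0.692, -0.145, 0.143, -0.692]
ft_force: [0.4, -0.5, -0.2]
opening: 0.0857
 tool xyz units [-0.003  0.803  0.008] yaw world 0.3deg -> cmd -0.0015 (tool y down) | cur [ 0.5671 -0.0019  0.0893] toolx deg -23.5 q6 0.36 open 0.0857 F [ 0.4 -0.5 -0.2] t 11.87
```

```bash
python3 -m pendant '[{"x":0,"y":0.4,"z":0,"yaw":0,"hand":1},{"x":0,"y":0.7,"z":0,"yaw":0,"hand":1},{"x":0,"y":0.81,"z":0,"yaw":0,"hand":1},{"x":0,"y":0.81,"z":0,"yaw":0,"hand":1}]'
python3 -m pendant '[{"x":0,"y":0,"z":0,"yaw":0,"hand":0},{"x":0,"y":0,"z":0,"yaw":0,"hand":0},{"x":0,"y":0,"z":0,"yaw":0,"hand":0},{"x":0,"y":0,"z":0,"yaw":0,"hand":0},{"x":0,"y":0,"z":0,"yaw":0,"hand":0},{"x":0,"y":0,"z":0,"yaw":0,"hand":0}]'
python3 -c "
from h import *
go(*tp('w',-.033,0),.09,-23.2)"
```

```text
t: 12.2
tool_pos: [0.5646, 0.0004, 0.0061]
eef_rot: [0.693, -0.145, 0.14, -0.692]
ft_force: [-0.8, -0.2, 0.1]
opening: 0.0856
t: 12.7
tool_pos: [0.5703, -0.0008, 0.0119]
eef_rot: [-0.692, 0.142, -0.145, 0.693]
ft_force: [0.5, 1.3, 6.1]
opening: 0.0462
 tool xyz units [-2.429 -0.788  2.299] yaw world 0.2deg -> cmd -0.0014 (tool y down) | cur [ 0.5703 -0.0008  0.0119] toolx deg -23.4 q6 0.36 open 0.0462 F [0.5 1.3 6.1] t 12.7
```

```bash
python3 -m pendant '[{"x":0,"y":-0.3,"z":0,"yaw":0,"hand":0},{"x":0,"y":-0.7,"z":0,"yaw":0,"hand":0},{"x":-0.3,"y":-0.7,"z":0.3,"yaw":0,"hand":0},{"x":-0.6,"y":-0.7,"z":0.55,"yaw":0,"hand":0},{"x":-0.9,"y":-0.7,"z":0.8,"yaw":0,"hand":0},{"x":-1,"y":-0.7,"z":1,"yaw":0,"hand":0}]'
python3 -m pendant '[{"x":-0.3,"y":0,"z":0.28,"yaw":0,"hand":0},{"x":-0.6,"y":0,"z":0.55,"yaw":0,"hand":0},{"x":-0.9,"y":0,"z":0.8,"yaw":0,"hand":0},{"x":-1,"y":0,"z":1,"yaw":0,"hand":0},{"x":-1,"y":0,"z":1,"yaw":0,"hand":0}]'
python3 -c "
from h import *
im=imaging.capture('scene');cv2.imwrite('pics/t2s.png',cv2.resize(im[100:250,250:450],None,fx=4,fy=4)[:,:,::-1])
go(*tp('w',-.033,0),.018,-23.2)"
```

```text
t: 13.2
tool_pos: [0.5127, 0.1326, 0.0797]
eef_rot: [-0.692, 0.144, -0.143, 0.692]
ft_force: [0.1, 0.3, -1.4]
opening: 0.0464
t: 13.62
tool_pos: [0.4634, 0.2663, 0.0803]
eef_rot: [-0.692, 0.142, -0.143, 0.694]
ft_force: [1.3, -0.0, -1.4]
opening: 0.0461
 tool xyz units [-0.399  0.621  0.289] yaw world 0.0deg -> cmd -0.0001 (tool y down) | cur [0.4638 0.2644 0.0801] toolx deg -23.2 q6 0.88 open 0.0464 F [ 0.7 -0.2 -1. ] t 13.67
```

View pics/t2s.png

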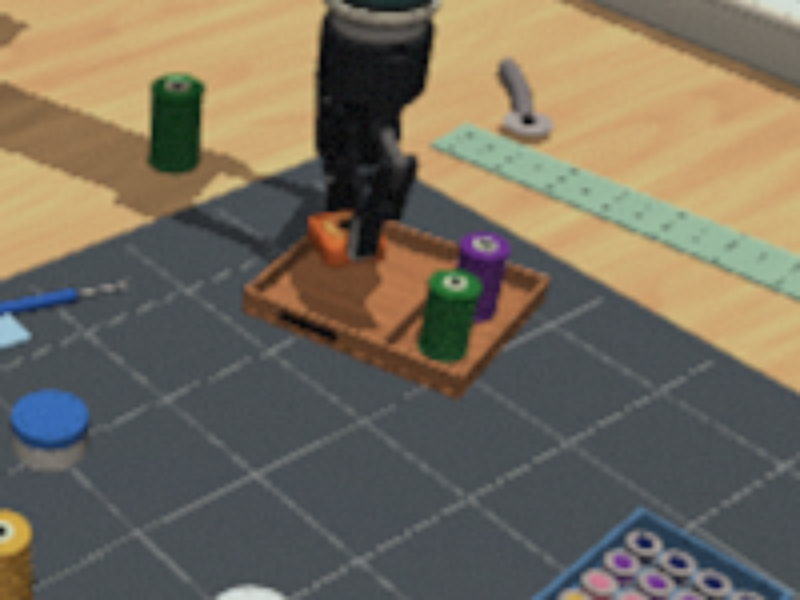

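```bash
python3 -m pendant '[{"x":-0.3,"y":0,"z":0.2,"yaw":0,"hand":0},{"x":-0.4,"y":0,"z":0.29,"yaw":0,"hand":0},{"x":-0.4,"y":0.2,"z":0.29,"yaw":0,"hand":0},{"x":-0.4,"y":0.45,"z":0.29,"yaw":0,"hand":0},{"x":-0.4,"y":0.58,"z":0.29,"yaw":0,"hand":0},{"x":-0.4,"y":0.6,"z":0.29,"yaw":0,"hand":0},{"x":-0.4,"y":0.62,"z":0.29,"yaw":0,"hand":0},{"x":-0.4,"y":0.62,"z":0.29,"yaw":0,"hand":0}]'
python3 -c "
from h import *
im=imaging.capture('scene');cv2.imwrite('pics/t3s.png',cv2.resize(im[100:250,250:450],None,fx=4,fy=4)[:,:,::-1])
go(*tp('w',-.033,0),.016,-23.2)"
```

```text
t: 14.33
tool_pos: [0.4396, 0.3043, 0.0178]
eef_rot: [-0.692, 0.144, -0.144, 0.692]
ft_force: [-0.2, 0.2, -0.6]
opening: 0.0468
 tool xyz units [-0.02   0.023  0.014] yaw world 0.3deg -> cmd -0.0017 (tool y down) | cur [0.4399 0.3046 0.0183] toolx deg -23.5 q6 0.97 open 0.0462 F [ 0.1 -0.2 -0.6] t 14.38
```

View pics/t3s.png

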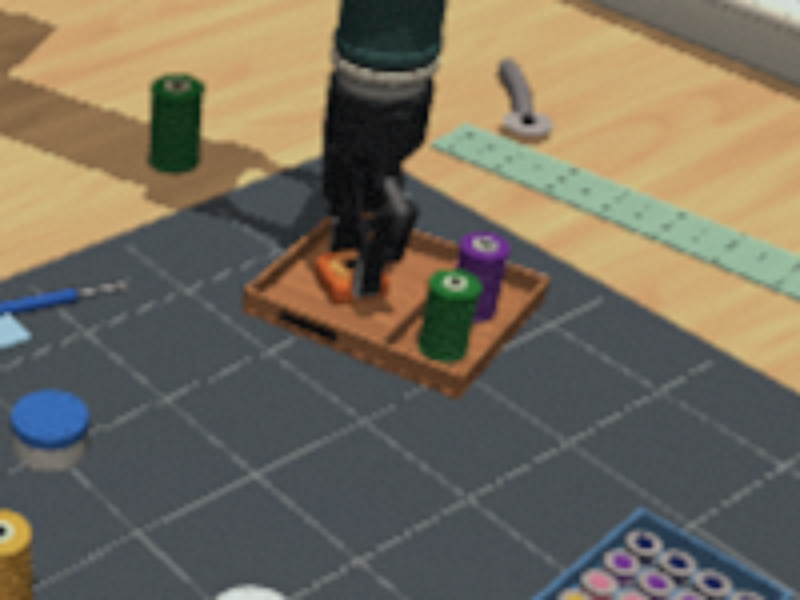

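```bash
python3 -m pendant '[{"x":0,"y":0.02,"z":0,"yaw":0,"hand":0},{"x":0,"y":0.03,"z":0,"yaw":0,"hand":0},{"x":0,"y":0.03,"z":0,"yaw":0,"hand":0}]'
python3 -c "
from h import *
go(*tp('w',-.033,0),.016,-23.2)"
```

```text
t: 14.63
tool_pos: [0.4402, 0.3052, 0.0159]
eef_rot: [-0.692, 0.143, -0.144, 0.693]
ft_force: [-0.2, -1.7, 4.4]
opening: 0.0465
 tool xyz units [-0.02  -0.001  0.008] yaw world 0.2deg -> cmd -0.0014 (tool y down) | cur [0.4402 0.3052 0.0159] toolx deg -23.4 q6 0.97 open 0.0465 F [-0.2 -1.7  4.4] t 14.63
```

```bash
python3 -m pendant '[{"x":0,"y":0,"z":0,"yaw":0,"hand":0.75},{"x":0,"y":0,"z":0,"yaw":0,"hand":0.75},{"x":0,"y":0,"z":0,"yaw":0,"hand":0.75},{"x":0,"y":0,"z":0,"yaw":0,"hand":0.75},{"x":0,"y":-0.2,"z":0,"yaw":0,"hand":0.75},{"x":0,"y":-0.6,"z":0,"yaw":0,"hand":0.75},{"x":0,"y":-1,"z":0,"yaw":0,"hand":0.75},{"x":0.2,"y":-1,"z":-0.35,"yaw":0,"hand":1},{"x":0.35,"y":-1,"z":-0.7,"yaw":0,"hand":1},{"x":0.5,"y":-1,"z":-1,"yaw":0,"hand":1},{"x":0.5,"y":-1,"z":-1,"yaw":0,"hand":1}]'
python3 -c "
from h import *
im=imaging.capture('scene');cv2.imwrite('pics/t4s.png',cv2.resize(im[100:250,250:450],None,fx=4,fy=4)[:,:,::-1])
go(.454,0,.1,0)"
```

```text
t: 15.55
tool_pos: [0.4443, 0.1886, 0.1141]
eef_rot: [0.693, -0.145, 0.145, -0.691]
ft_force: [-0.3, 0.2, -0.4]
opening: 0.0851
 tool xyz units [ 0.852  0.142 -1.709] yaw world 23.7deg -> cmd -0.1315 (tool y down) | cur [0.4445 0.1908 0.1141] toolx deg -23.7 q6 0.77 open 0.0855 F [ 0.2  0.5 -0.5] t 15.6
```

View pics/t4s.png

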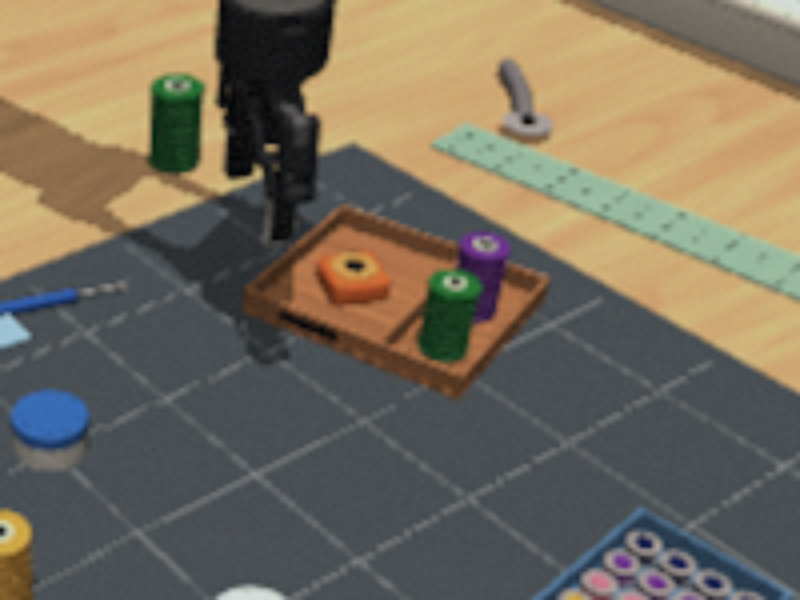

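```bash
python3 -m pendant '[{"x":0.3,"y":0.14,"z":-0.35,"yaw":0.203,"hand":1},{"x":0.5,"y":0.14,"z":-0.7,"yaw":0.203,"hand":1},{"x":0.7,"y":0.14,"z":-1,"yaw":0.203,"hand":1},{"x":0.85,"y":0.14,"z":-1,"yaw":0.203,"hand":1},{"x":0.85,"y":0.14,"z":-1,"yaw":0.203,"hand":1},{"x":0.85,"y":0.14,"z":-1,"yaw":0.203,"hand":1}]'
python3 -c "
from h import *
go(.454,0,.1,-60)"
```

```text
t: 16.1
tool_pos: [0.4841, 0.0674, 0.1002]
eef_rot: [-0.611, 0.355, -0.355, 0.612]
ft_force: [0.2, 0.2, -0.1]
opening: 0.0856
 tool xyz units [ 0.436  0.002 -0.595] yaw world 0.3deg -> cmd -0.0016 (tool y down) | cur [0.4841 0.0674 0.1002] toolx deg -60.3 q6 1.14 open 0.0856 F [ 0.2  0.2 -0.1] t 16.1
```

```bash
python3 -m pendant '[{"x":0.22,"y":0,"z":-0.3,"yaw":0,"hand":1},{"x":0.43,"y":0,"z":-0.59,"yaw":0,"hand":1},{"x":0.43,"y":0,"z":-0.59,"yaw":0,"hand":1},{"x":0.43,"y":0,"z":-0.59,"yaw":0,"hand":1}]'
python3 -c "
from h import *
print(ray('scene',262.5,204.25,.034))
go(.454,0,.012,-60)"
```

```text
t: 16.43
tool_pos: [0.4528, 0.0008, 0.0999]
eef_rot: [-0.612, 0.354, -0.353, 0.613]
ft_force: [-0.6, 0.6, 0.7]
opening: 0.0858
[ 0.46179507 -0.00154562  0.034     ]
 tool xyz units [0.014 0.879 0.006] yaw world -0.0deg -> cmd 0.0003 (tool y down) | cur [0.4528 0.0008 0.0999] toolx deg -60.0 q6 0.99 open 0.0858 F [-0.6  0.6  0.7] t 16.43
```

```bash
python3 -m pendant '[{"x":0.02,"y":0.35,"z":0.02,"yaw":0,"hand":1},{"x":0.02,"y":0.7,"z":0.02,"yaw":0,"hand":1},{"x":0.02,"y":0.88,"z":0.02,"yaw":0,"hand":1},{"x":0.02,"y":0.88,"z":0.02,"yaw":0,"hand":1}]'
python3 -m pendant '[{"x":0,"y":0,"z":0,"yaw":0,"hand":0},{"x":0,"y":0,"z":0,"yaw":0,"hand":0},{"x":0,"y":0,"z":0,"yaw":0,"hand":0},{"x":0,"y":0,"z":0,"yaw":0,"hand":0},{"x":0,"y":0,"z":0,"yaw":0,"hand":0},{"x":0,"y":0,"z":0,"yaw":0,"hand":0}]'
sed -i "s/^T=.*/T={'w':(0.470,0.317,18.1),'n':(.4755,-.346,-15)}/" h.py
python3 -c "
from h import *
go(*tp('n',-.033,0),.1,-60)"
```

```text
t: 16.77
tool_pos: [0.4524, 0.0019, 0.0082]
eef_rot: [0.614, -0.355, 0.35, -0.612]
ft_force: [-1.4, 0.1, -0.6]
opening: 0.0855
t: 17.27
tool_pos: [0.4588, 0.0003, 0.0145]
eef_rot: [-0.611, 0.352, -0.355, 0.613]
ft_force: [1.5, 1.9, 6.5]
opening: 0.0514
 tool xyz units [ 2.851 -0.856 -1.817] yaw world -0.0deg -> cmd 0.0000 (tool y down) | cur [4.588e-01 3.000e-04 1.450e-02] toolx deg -60.0 q6 0.99 open 0.0514 F [1.5 1.9 6.5] t 17.27
```

```bash
python3 -m pendant '[{"x":0,"y":-0.3,"z":0,"yaw":0,"hand":0},{"x":0,"y":-0.65,"z":0,"yaw":0,"hand":0},{"x":0,"y":-1,"z":0,"yaw":0,"hand":0},{"x":0,"y":-1,"z":0,"yaw":0,"hand":0},{"x":0.3,"y":-1,"z":-0.2,"yaw":0,"hand":0},{"x":0.6,"y":-1,"z":-0.4,"yaw":0,"hand":0},{"x":0.9,"y":-1,"z":-0.6,"yaw":0,"hand":0},{"x":0.95,"y":-1,"z":-0.6,"yaw":0,"hand":0}]'
python3 -c "
from h import *
im=imaging.capture('scene');cv2.imwrite('pics/b1s.png',cv2.resize(im[150:300,100:300],None,fx=4,fy=4)[:,:,::-1])
go(*tp('n',-.033,0),.1,-60)"
```

```text
t: 17.93
tool_pos: [0.4515, -0.1165, 0.1129]
eef_rot: [0.613, -0.353, 0.355, -0.611]
ft_force: [0.3, -0.5, -1.5]
opening: 0.0517
 tool xyz units [ 1.885  0.132 -1.179] yaw world 0.2deg -> cmd -0.0012 (tool y down) | cur [ 0.4523 -0.1153  0.1128] toolx deg -60.2 q6 0.75 open 0.0521 F [ 0.3  0.1 -0.5] t 17.98
```

View pics/b1s.png

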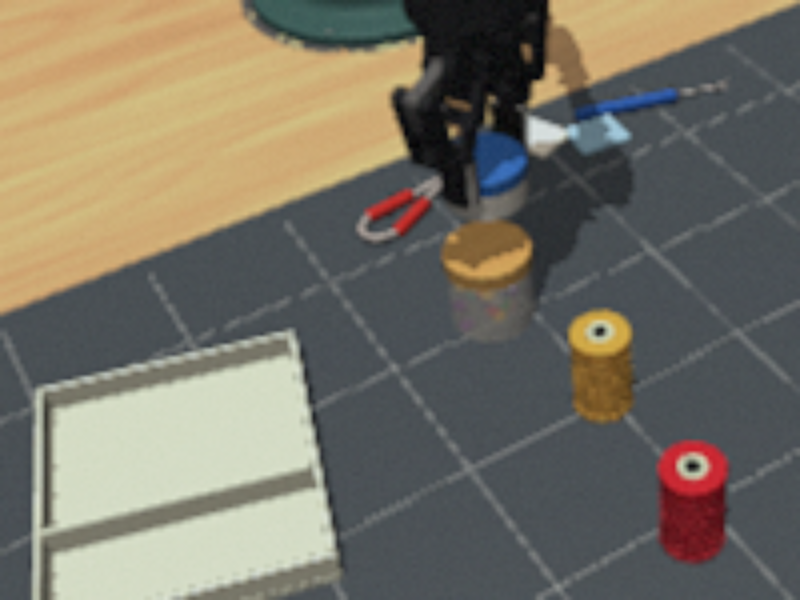

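```bash
python3 -m pendant '[{"x":0.3,"y":0,"z":-0.2,"yaw":0,"hand":0},{"x":0.6,"y":0,"z":-0.4,"yaw":0,"hand":0},{"x":0.9,"y":0,"z":-0.6,"yaw":0,"hand":0},{"x":0.95,"y":0,"z":-0.6,"yaw":0,"hand":0}]'
python3 -m pendant '[{"x":0.3,"y":0.1,"z":-0.2,"yaw":0,"hand":0},{"x":0.6,"y":0.3,"z":-0.4,"yaw":0,"hand":0},{"x":0.9,"y":0.4,"z":-0.58,"yaw":0,"hand":0},{"x":0.92,"y":0.5,"z":-0.58,"yaw":0,"hand":0},{"x":0.92,"y":0.5,"z":-0.58,"yaw":0,"hand":0}]'
python3 -c "
from h import *
im=imaging.capture('scene');cv2.imwrite('pics/b2s.png',cv2.resize(im[200:350,50:250],None,fx=4,fy=4)[:,:,::-1])
go(*tp('n',-.033,0),.0185,-60)"
```

```text
t: 18.32
tool_pos: [0.4476, -0.2283, 0.1128]
eef_rot: [0.613, -0.353, 0.355, -0.611]
ft_force: [0.0, -0.7, -0.9]
opening: 0.0518
t: 18.73
tool_pos: [0.4423, -0.3327, 0.06]
eef_rot: [-0.612, 0.356, -0.353, 0.612]
ft_force: [-1.3, 0.8, -1.1]
opening: 0.0517
 tool xyz units [ 0.059  0.422 -0.018] yaw world 0.1deg -> cmd -0.0003 (tool y down) | cur [ 0.4423 -0.3316  0.0607] toolx deg -60.1 q6 0.36 open 0.052 F [-0.2  1.5 -0.4] t 18.78
```

View pics/b2s.png

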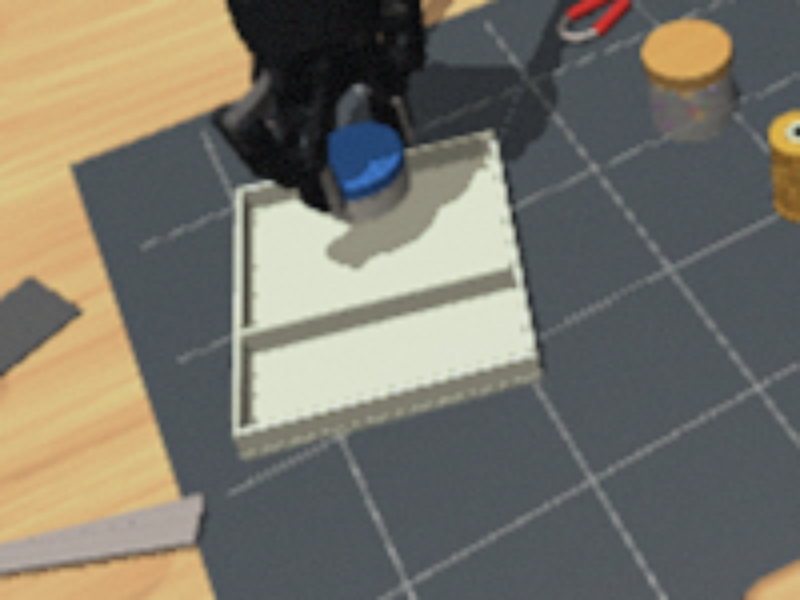

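```bash
python3 -m pendant '[{"x":0.05,"y":0.2,"z":0,"yaw":0,"hand":0},{"x":0.05,"y":0.35,"z":0,"yaw":0,"hand":0},{"x":0.05,"y":0.4,"z":0,"yaw":0,"hand":0},{"x":0.05,"y":0.42,"z":0,"yaw":0,"hand":0},{"x":0.05,"y":0.44,"z":0,"yaw":0,"hand":0},{"x":0.05,"y":0.44,"z":0,"yaw":0,"hand":0}]'
python3 -c "
from h import *
go(*tp('n',-.033,0),.0185,-60)"
```

```text
t: 19.28
tool_pos: [0.4462, -0.337, 0.019]
eef_rot: [-0.613, 0.353, -0.354, 0.613]
ft_force: [-0.1, -0.1, -0.0]
opening: 0.0522
 tool xyz units [-0.009  0.005 -0.025] yaw world -0.1deg -> cmd 0.0003 (tool y down) | cur [ 0.4462 -0.337   0.019 ] toolx deg -59.9 q6 0.35 open 0.0522 F [-0.1 -0.1 -0. ] t 19.28
```

```bash
python3 -m pendant '[{"x":0,"y":0.02,"z":0,"yaw":0,"hand":0},{"x":0,"y":0.03,"z":0,"yaw":0,"hand":0},{"x":0,"y":0.03,"z":0,"yaw":0,"hand":0}]'
python3 -c "
from h import *
go(*tp('n',-.033,0),.0185,-60)"
```

```text
t: 19.53
tool_pos: [0.4466, -0.3375, 0.0185]
eef_rot: [-0.612, 0.353, -0.354, 0.613]
ft_force: [-4.2, 5.6, 14.5]
opening: 0.052
 tool xyz units [-0.015 -0.    -0.025] yaw world -0.0deg -> cmd 0.0001 (tool y down) | cur [ 0.4466 -0.3375  0.0185] toolx deg -60.0 q6 0.35 open 0.052 F [-4.2  5.6 14.5] t 19.53
```

```bash
python3 -m pendant '[{"x":0,"y":-0.01,"z":0,"yaw":0,"hand":0.85},{"x":0,"y":-0.01,"z":0,"yaw":0,"hand":0.85},{"x":0,"y":-0.01,"z":0,"yaw":0,"hand":0.85},{"x":0,"y":-0.01,"z":0,"yaw":0,"hand":0.85},{"x":0,"y":-0.2,"z":0,"yaw":0,"hand":0.85},{"x":0,"y":-0.6,"z":0,"yaw":0,"hand":0.85},{"x":0,"y":-1,"z":0,"yaw":0,"hand":0.85},{"x":-0.1,"y":-1,"z":0.35,"yaw":0,"hand":1},{"x":-0.15,"y":-1,"z":0.7,"yaw":0,"hand":1},{"x":-0.2,"y":-1,"z":1,"yaw":0,"hand":1},{"x":-0.2,"y":-1,"z":1,"yaw":0,"hand":1}]'
python3 -c "
from h import *
im=imaging.capture('scene');cv2.imwrite('pics/b3s.png',cv2.resize(im[180:330,80:280],None,fx=4,fy=4)[:,:,::-1])
go(.674,-.121,.12,-15)"
```

```text
t: 20.45
tool_pos: [0.5261, -0.2675, 0.116]
eef_rot: [-0.612, 0.352, -0.354, 0.614]
ft_force: [0.1, -1.1, 0.8]
opening: 0.0855
 tool xyz units [-0.522 -0.045  2.039] yaw world 44.8deg -> cmd -0.2489 (tool y down) | cur [ 0.5241 -0.2687  0.1154] toolx deg -59.8 q6 0.53 open 0.0855 F [-0.7 -0.6 -0.1] t 20.5
```

View pics/b3s.png

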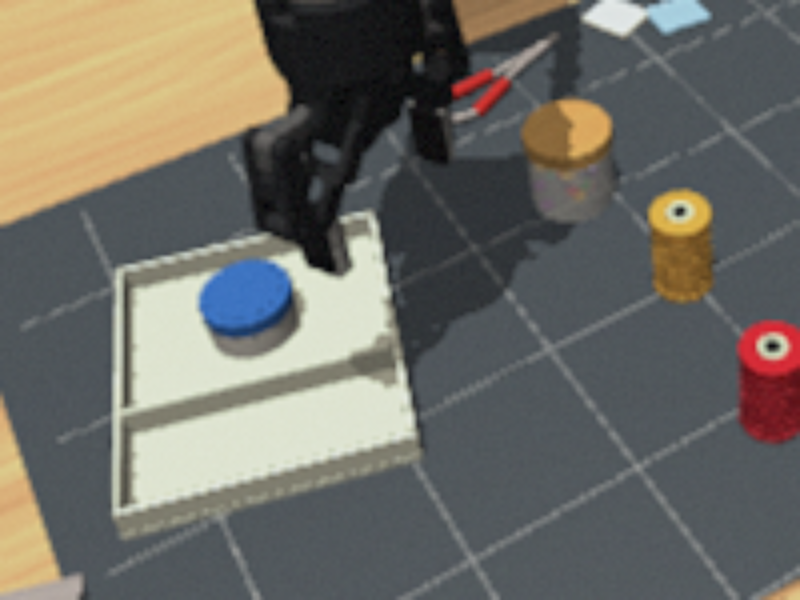

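Blue tin is flat in the wide compartment. Now the crimson spool.

```bash
python3 -m pendant '[{"x":-0.1,"y":-0.1,"z":0.35,"yaw":-0.25,"hand":1},{"x":-0.2,"y":-0.1,"z":0.7,"yaw":-0.25,"hand":1},{"x":-0.3,"y":-0.1,"z":1,"yaw":-0.25,"hand":1},{"x":-0.3,"y":-0.1,"z":1,"yaw":-0.25,"hand":1},{"x":-0.3,"y":-0.1,"z":1,"yaw":-0.25,"hand":1},{"x":-0.3,"y":-0.1,"z":1,"yaw":-0.25,"hand":1},{"x":-0.3,"y":-0.1,"z":1,"yaw":-0.25,"hand":1}]'
python3 -c "
from h import *
print(ray('scene',80+772/4,180+346/4,.064))
go(.674,-.121,.12,-15)"
```

```text
t: 21.08
tool_pos: [0.5929, -0.1947, 0.1244]
eef_rot: [0.701, -0.091, 0.09, -0.701]
ft_force: [-0.5, 0.2, 0.4]
opening: 0.0853
[ 0.6761757  -0.12038759  0.064     ]
 tool xyz units [0.598 0.043 0.918] yaw world -0.3deg -> cmd 0.0018 (tool y down) | cur [ 0.5929 -0.1947  0.1244] toolx deg -14.7 q6 -0.1 open 0.0853 F [-0.5  0.2  0.4] t 21.08
```

```bash
python3 -m pendant '[{"x":0.2,"y":0,"z":0.33,"yaw":0,"hand":1},{"x":0.4,"y":0,"z":0.66,"yaw":0,"hand":1},{"x":0.6,"y":0,"z":0.92,"yaw":0,"hand":1},{"x":0.6,"y":0,"z":0.92,"yaw":0,"hand":1},{"x":0.6,"y":0,"z":0.92,"yaw":0,"hand":1}]'
python3 -c "
from h import *
go(.674,-.121,.034,-15)"
```

```text
t: 21.5
tool_pos: [0.6758, -0.1205, 0.1244]
eef_rot: [0.701, -0.092, 0.091, -0.701]
ft_force: [-0.8, 0.3, 0.6]
opening: 0.0852
 tool xyz units [-0.015  0.904 -0.009] yaw world -0.1deg -> cmd 0.0007 (tool y down) | cur [ 0.6758 -0.1205  0.1244] toolx deg -14.9 q6 0.05 open 0.0852 F [-0.8  0.3  0.6] t 21.5
```

```bash
python3 -m pendant '[{"x":0,"y":0.4,"z":0,"yaw":0,"hand":1},{"x":0,"y":0.8,"z":0,"yaw":0,"hand":1},{"x":0,"y":0.91,"z":0,"yaw":0,"hand":1},{"x":0,"y":0.91,"z":0,"yaw":0,"hand":1},{"x":0,"y":0.91,"z":0,"yaw":0,"hand":0},{"x":0,"y":0.91,"z":0,"yaw":0,"hand":0},{"x":0,"y":0.91,"z":0,"yaw":0,"hand":0},{"x":0,"y":0.91,"z":0,"yaw":0,"hand":0},{"x":0,"y":0.91,"z":0,"yaw":0,"hand":0},{"x":0,"y":0.91,"z":0,"yaw":0,"hand":0}]'
python3 -c "
from h import *
go(*tp('n',.057,0),.1,-15)"
```

```text
t: 22.33
tool_pos: [0.6779, -0.1214, 0.0375]
eef_rot: [0.701, -0.09, 0.094, -0.701]
ft_force: [-1.0, -0.9, 6.7]
opening: 0.0363
 tool xyz units [-0.801 -0.629 -2.693] yaw world -0.0deg -> cmd 0.0001 (tool y down) | cur [ 0.6779 -0.1214  0.0375] toolx deg -15.0 q6 0.05 open 0.0363 F [-1.  -0.9  6.7] t 22.33
```

```bash
python3 -m pendant '[{"x":0,"y":-0.3,"z":0,"yaw":0,"hand":0},{"x":0,"y":-0.6,"z":0,"yaw":0,"hand":0},{"x":-0.1,"y":-0.6,"z":-0.35,"yaw":0,"hand":0},{"x":-0.2,"y":-0.6,"z":-0.7,"yaw":0,"hand":0},{"x":-0.3,"y":-0.6,"z":-1,"yaw":0,"hand":0},{"x":-0.3,"y":-0.6,"z":-1,"yaw":0,"hand":0}]'
python3 -m pendant '[{"x":-0.1,"y":0,"z":-0.35,"yaw":0,"hand":0},{"x":-0.2,"y":0,"z":-0.7,"yaw":0,"hand":0},{"x":-0.3,"y":0,"z":-1,"yaw":0,"hand":0},{"x":-0.3,"y":0,"z":-1,"yaw":0,"hand":0}]'
python3 -c "
from h import *
im=imaging.capture('scene');cv2.imwrite('pics/c1s.png',cv2.resize(im[180:330,100:300],None,fx=4,fy=4)[:,:,::-1])
go(*tp('n',.057,0),.043,-15)"
```

```text
t: 22.83
tool_pos: [0.6181, -0.214, 0.0952]
eef_rot: [0.702, -0.093, 0.093, -0.7]
ft_force: [-0.9, 0.9, -0.6]
opening: 0.0366
t: 23.17
tool_pos: [0.5633, -0.3028, 0.0949]
eef_rot: [0.702, -0.094, 0.093, -0.7]
ft_force: [1.9, 0.5, -0.7]
opening: 0.0362
 tool xyz units [-0.172  0.519 -0.668] yaw world 0.2deg -> cmd -0.0012 (tool y down) | cur [ 0.5647 -0.3008  0.0949] toolx deg -15.2 q6 -0.26 open 0.0362 F [0.9 1.3 0.3] t 23.22
```

View pics/c1s.png

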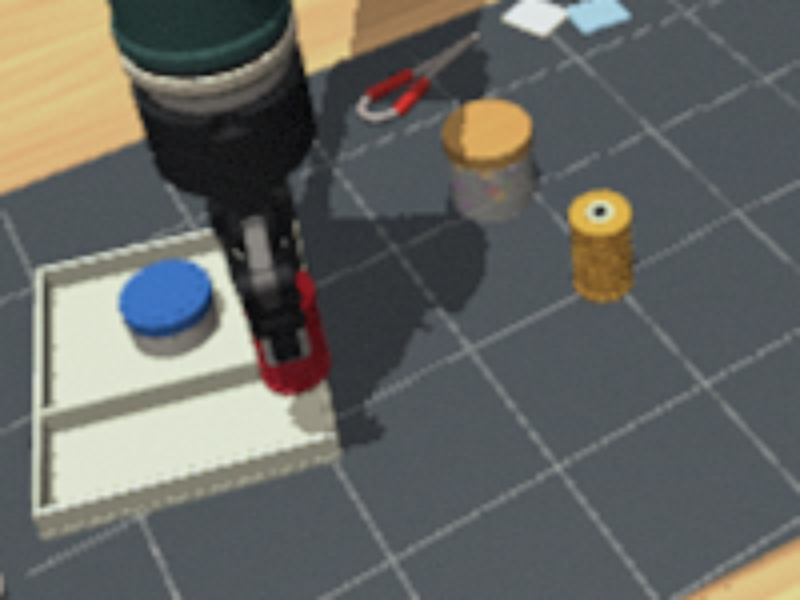

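```bash
python3 -m pendant '[{"x":-0.1,"y":0,"z":-0.35,"yaw":0,"hand":0},{"x":-0.18,"y":0,"z":-0.67,"yaw":0,"hand":0},{"x":-0.18,"y":0,"z":-0.67,"yaw":0,"hand":0},{"x":-0.18,"y":0.15,"z":-0.67,"yaw":0,"hand":0},{"x":-0.18,"y":0.35,"z":-0.67,"yaw":0,"hand":0},{"x":-0.18,"y":0.45,"z":-0.67,"yaw":0,"hand":0},{"x":-0.18,"y":0.5,"z":-0.67,"yaw":0,"hand":0},{"x":-0.18,"y":0.5,"z":-0.67,"yaw":0,"hand":0}]'
python3 -c "
from h import *
im=imaging.capture('scene');cv2.imwrite('pics/c2s.png',cv2.resize(im[200:350,50:250],None,fx=4,fy=4)[:,:,::-1])
go(*tp('n',.057,0),.0415,-15)"
```

```text
t: 23.88
tool_pos: [0.5307, -0.3569, 0.0426]
eef_rot: [-0.7, 0.093, -0.091, 0.702]
ft_force: [-0.2, 0.4, 0.2]
opening: 0.0363
 tool xyz units [ 0.001  0.022 -0.033] yaw world -0.1deg -> cmd 0.0003 (tool y down) | cur [ 0.5313 -0.3576  0.0437] toolx deg -14.9 q6 -0.37 open 0.0363 F [0.3 0.3 0.5] t 23.93
```

View pics/c2s.png

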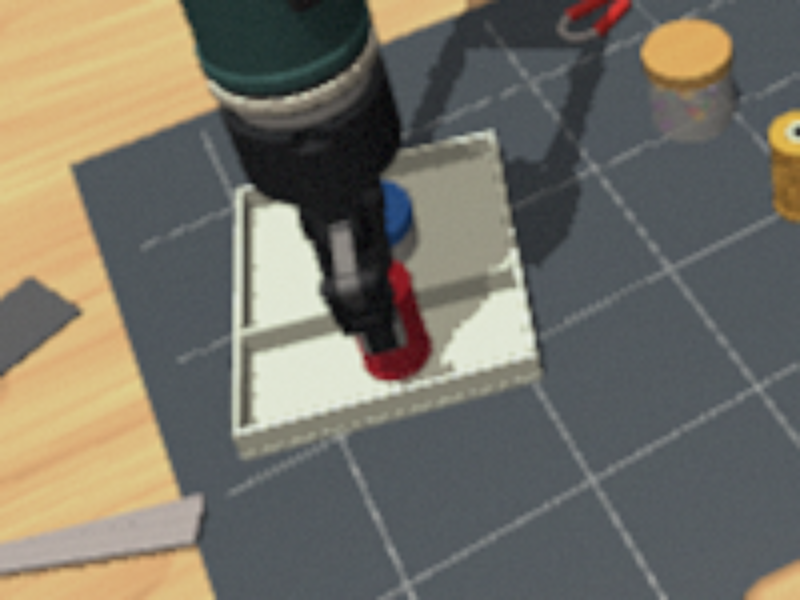

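```bash
python3 -m pendant '[{"x":0,"y":0.02,"z":0,"yaw":0,"hand":0},{"x":0,"y":0.04,"z":0,"yaw":0,"hand":0},{"x":0,"y":0.04,"z":0,"yaw":0,"hand":0}]'
python3 -c "
from h import *
go(*tp('n',.057,0),.0415,-15)"
```

```text
t: 24.18
tool_pos: [0.5323, -0.3591, 0.0415]
eef_rot: [0.701, -0.091, 0.093, -0.701]
ft_force: [0.1, 0.0, 1.4]
opening: 0.0364
 tool xyz units [-0.012 -0.    -0.02 ] yaw world -0.0deg -> cmd 0.0001 (tool y down) | cur [ 0.5323 -0.3591  0.0415] toolx deg -15.0 q6 -0.37 open 0.0364 F [0.1 0.  1.4] t 24.18
```

```bash
python3 -m pendant '[{"x":0,"y":0.01,"z":0,"yaw":0,"hand":0},{"x":0,"y":0.02,"z":0,"yaw":0,"hand":0},{"x":0,"y":0.02,"z":0,"yaw":0,"hand":0}]'
```

```text
t: 24.43
tool_pos: [0.5323, -0.3592, 0.0414]
eef_rot: [0.701, -0.092, 0.093, -0.701]
ft_force: [-3.1, 3.0, 12.5]
opening: 0.0364
```

```bash
python3 -m pendant '[{"x":0,"y":-0.01,"z":0,"yaw":0,"hand":0.7},{"x":0,"y":-0.01,"z":0,"yaw":0,"hand":0.7},{"x":0,"y":-0.01,"z":0,"yaw":0,"hand":0.7},{"x":0,"y":-0.01,"z":0,"yaw":0,"hand":1},{"x":0,"y":-0.2,"z":0,"yaw":0,"hand":1},{"x":0,"y":-0.6,"z":0,"yaw":0,"hand":1},{"x":0,"y":-1,"z":0,"yaw":0,"hand":1},{"x":0,"y":-1,"z":0.35,"yaw":0,"hand":1},{"x":0,"y":-1,"z":0.7,"yaw":0,"hand":1},{"x":0,"y":-1,"z":1,"yaw":0,"hand":1},{"x":0,"y":-1,"z":1,"yaw":0,"hand":1}]'
python3 -m pendant '[{"x":0,"y":-0.3,"z":0.35,"yaw":0,"hand":1},{"x":0,"y":-0.6,"z":0.7,"yaw":0,"hand":1},{"x":0,"y":-0.8,"z":1,"yaw":0,"hand":1},{"x":0,"y":-0.8,"z":1,"yaw":0,"hand":1}]'
python3 -m pendant '[{"x":0,"y":0,"z":0.35,"yaw":0,"hand":1},{"x":0,"y":0,"z":0.7,"yaw":0,"hand":1},{"x":0,"y":0,"z":1,"yaw":0,"hand":1},{"x":0,"y":0,"z":1,"yaw":0,"hand":1},{"x":0,"y":0,"z":1,"yaw":0,"hand":1},{"x":0,"y":0,"z":1,"yaw":0,"hand":1}]'
python3 -c "
from h import *
im=imaging.capture('scene');cv2.imwrite('pics/fs.png',cv2.resize(im,None,fx=1.5,fy=1.5)[:,:,::-1])
im=imaging.capture('top');cv2.imwrite('pics/ft.png',cv2.resize(im[90:240,100:400],None,fx=2.66,fy=2.66,interpolation=cv2.INTER_CUBIC)[:,:,::-1])
for n in 'green_spool purple_spool crimson_spool tape_measure blue_tin mustard_spool white_tin button_jar'.split():
    for c in ('top','scene'):
        r=spotter.pinpoint(c,n)
        for x in r[:3]:
            p=np.array(x['position']); o=''
            for k,(cx,cy,a) in T.items():
                a=np.radians(a);d=p[:2]-[cx,cy];q=(d[0]*np.cos(a)+d[1]*np.sin(a),-d[0]*np.sin(a)+d[1]*np.cos(a))
                if abs(q[0])<.1 and abs(q[1])<.09: o=k+str(np.round(q,3))
            print(n,c,p.round(3),round(x['score'],2),o)
"
```

```text
t: 25.35
tool_pos: [0.5578, -0.2573, 0.1381]
eef_rot: [-0.7, 0.091, -0.091, 0.702]
ft_force: [-0.1, 1.0, -0.6]
opening: 0.0852
t: 25.68
tool_pos: [0.5868, -0.162, 0.2239]
eef_rot: [-0.701, 0.088, -0.094, 0.702]
ft_force: [0.5, 0.5, 0.7]
opening: 0.0852
t: 26.18
tool_pos: [0.6084, -0.0696, 0.2174]
eef_rot: [0.701, -0.093, 0.092, -0.701]
ft_force: [-0.2, 0.2, -0.7]
opening: 0.0853
green_spool top [0.186 0.325 0.002] 0.65 
green_spool top [0.538 0.302 0.007] 0.64 w[ 0.06  -0.036]
green_spool scene [0.536 0.302 0.007] 0.62 w[ 0.058 -0.035]
green_spool scene [0.185 0.324 0.002] 0.52 
purple_spool top [0.511 0.36  0.006] 0.61 w[0.053 0.028]
purple_spool top [ 0.447 -0.34   0.008] 0.29 n[-0.029 -0.002]
purple_spool scene [0.514 0.364 0.004] 0.57 w[0.056 0.031]
crimson_spool top [ 0.536 -0.358  0.004] 0.54 n[0.062 0.004]
crimson_spool scene [ 0.534 -0.357  0.006] 0.9 n[0.059 0.005]
tape_measure top [0.442 0.305 0.008] 0.49 w[-0.031 -0.003]
tape_measure scene [0.438 0.305 0.009] 0.7 w[-0.034 -0.001]
blue_tin top [ 0.444 -0.342  0.009] 0.79 n[-0.031 -0.004]
blue_tin scene [ 0.447 -0.336  0.007] 0.83 n[-0.03   0.003]
mustard_spool scene [ 0.56  -0.106  0.004] 0.56 
white_tin scene [ 0.676 -0.01   0.001] 0.56 
button_jar top [0.472 0.321 0.003] 0.72 w[0.003 0.003]
```

View pics/fs.png

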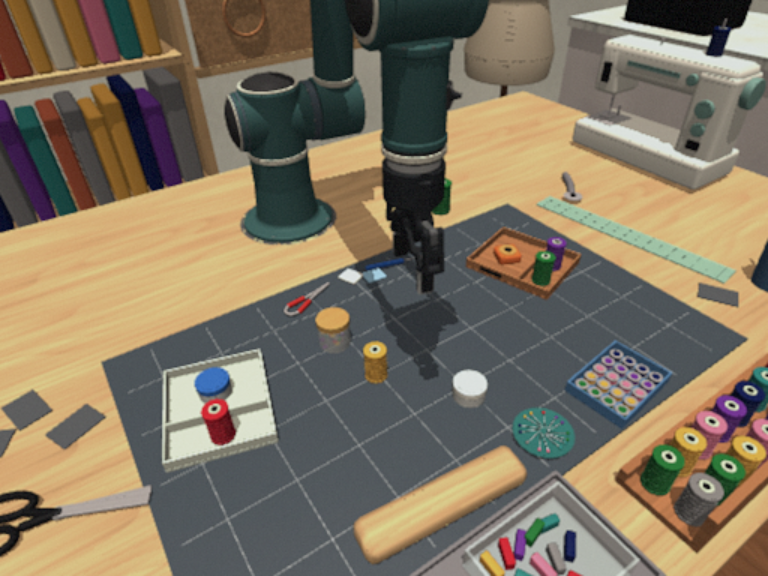

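View pics/ft.png

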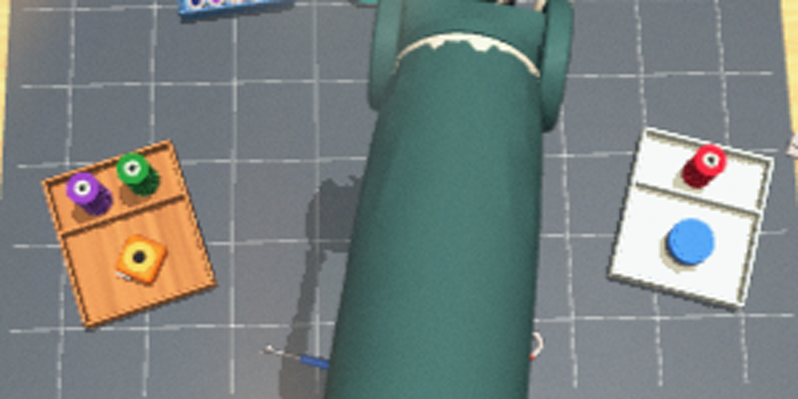

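```bash
python3 -c "
from h import *
for a_ in(-13,-15,-16.4):
  p=ray('top',367.3,150.2,.068);a=np.radians(a_);d=p[:2]-[.4755,-.346];print(p.round(3),(d[0]*np.cos(a)+d[1]*np.sin(a)).round(4))
print(ray('scene',333/1.5,317/1.5,.064)) # jar lid
s=env.sense();print(s['t'],np.abs(s['joint_velocities']).max(),s['ft_force'])
print(env.job_done())"
```

```text
[ 0.532 -0.36   0.068] 0.0584
[ 0.532 -0.36   0.068] 0.0584
[ 0.532 -0.36   0.068] 0.0584
[ 0.45503765 -0.12228555  0.064     ]
27.0833 0.0007888130266053091 [-0.20565791 -0.12143018 -0.13161463]
the job is handed in; nothing more can be done
None
```

Both kits are made up and the job was handed in at about 27 s of the 115 s allowed; handing in reports no verdict.

- **Wooden tray:** the green and purple threads stand in the narrow compartment, at about (0.059, -0.036) and (0.055, 0.030) m in the tray's frame. The tape measure lies flat in the wide one, at about (-0.033, -0.002). I used the green thread on the mat. The other green one, off the mat at top-view pixel (140, 271), looked clearly taller in the enlarged crop.
- **White tray:** the crimson thread stands in the narrow compartment at x of about 0.058 to 0.062 m. The blue tin lies flat in the wide one, at about (-0.030, 0).
- **Left standing:** in the scene camera the mustard thread, white tin and jar are within about 3 mm of where I first measured them. At the end the gripper was open and about 0.2 m up, touching nothing.

**What disagreed:**
- The arm blocked the top camera's view of the three stock items, so only the scene camera confirms them.
- The detector did not report the jar in the last scene picture. Its only top-view hit was a false one on the wooden tray. I checked the jar from its lid pixel instead.
- The detector also gave one low-score false "purple" hit on the blue tin.
- The estimates for the placed things differ by 3 to 6 mm between views, well inside the limits.

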